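Restock the balanced card tray with jars

ROBOT

A 6-joint arm with a two-finger parallel gripper is mounted at the origin on the work surface. World frame = base frame: x ahead of the robot, y to its left, z up, the work surface at z = 0. Lengths are in mm, angles in rad, forces in N, time in s.
With the tool pointing down it reaches from about 275 to 1000 mm from the base axis. Payload 8.4 kg.
Tool frame: the origin (TCP) lies midway between the tips of the shut fingers; the grasp point (between the pads) lies r.grasp_offset behind it (r.grasp_offset is the distance from the TCP to the grasp point, in mm); z points along the fingers, y is the direction in which the jaws open and shut (so a half turn about z gives the same grasp; the last joint's range is limited). The gripper opens to 85 mm and grips with 20 to 120 N. Pads are 22 mm wide; open, the fingers measure 114 mm over their backs; the gripper's body (76 mm by 85 mm) begins 54 mm behind the grasp point. The pads swing forward as they close: fully open they stand 13 mm farther back than shut.
Start: joints at [-1.219, 0.353, 1.633, -0, 1.155, -0.002], TCP at [216.539, -586.292, 231.281] pointing down, gripper open.
Joint ranges: [-2.63, 2.63], [-0.92, 2.1], [0.06, 2.66], [-1.3, 4.44], [0, 2.69], [-3.02, 3.02]. Speed limits (rad/s): [2.22, 2.22, 2.79, 3.14, 3.14, 3.14].

INTERFACE

Orientations are given as [roll, pitch, yaw] about the fixed x, y, z axes, in that order (R = Rz(yaw) Ry(pitch) Rx(roll)).
In Python, from rig import r gives the robot as it stands.
- The arm moves only by the tool jog_arm, never from a script. Its argument "series" is a list that holds one entry, the list of rows, each a list of 7 numbers: the shift along the tool's x, y, z in cm, then the turn, a rotation vector about the tool's x, y, z in degrees, then the finger opening in cm, from 0 to 8.54. A call has 1 to 5 rows; each row is the pose to reach, as a shift and turn from the pose commanded when the call began, along the tool's axes at that moment; what a row does not reach only later rows make up. A row lasts 1/8 s, in which the tool goes at most 62.5 mm and 10.7 degrees, less where a joint would pass 70% of its speed; a pose out of reach is approached as far as the arm can. A call with a gripper value outside its range is refused whole. The fingers move at their own pace and stop on an object; "newtons" is the grip in N (left out, the last holds). Time passes only in rows, so rows that repeat a pose let the fingers close. It gives the time, the measured TCP pose, the force and the opening at its end, in the units of the state.
- r.sense(): the state, without advancing time (a new reading comes with each control period).
- r.grab_frame(name): name is "scene" or "side" or "wrist"; returns the picture (384x512x3 uint8, red, green, blue); there is no depth.
- r.calibration(name): a dict with "mtx" (3x3 intrinsics, pixels), "dist" ([k1, k2, p1, p2, k3] as OpenCV has them; the pictures are not rectified), "origin" and "attitude" of the camera in the world; the wrist camera has in their place "T_tool_cam" (4x4, takes a point from camera to tool coordinates, whose origin is the TCP and whose axes are the flange's). Camera axes: x right, y down, z forward; pixel columns grow to the right and rows downward; lengths in mm; the calibration is good to about 2 mm. A picture is of the moment at which its call begins: read the wrist's pose just before it. calibration takes no time and is no camera call.
- r.sign_off(): hands the job in, once; it reports no verdict.
The state is a dict: "clock": time; "qpos": joint angles; "qvel": joint speeds; "joint_efforts": joint torques, N m; "eef_pos": TCP position; "tcp_rot": TCP orientation; "contact_force": force on the tool from outside, world axes, zero at the start; "wrist_torque": the same for the moment, N m; "opening": opening from 0.0 (shut) to 1.0 (fully open).
Only numpy, scipy, OpenCV 4.12 (cv2) and the standard library are available. Lean on these libraries where they do the work, as an engineer would, in place of code of your own. Each camera call takes 0.05 s, during which the arm holds its last target.

TASK

First lift the cracked jar with the red band, which lies on its side on the free-spinning turntable, and put it in the red reject bin. Then load every remaining loose jar from the turntable and the counter upright into the light card tray on its black riser, one to a pocket, so the finished row is a mirror image about the tray's middle pocket (which is used only when the number of jars is odd). Load in an order that keeps the tray balanced: it must never tip or slide on its riser; leave the spare white lid, the green tub and the dark wooden block on the counter where they are, and the jars of the back display too.

Things in the scene. Friction and masses are not known exactly. Their poses are not given: they have to be found in the camera images.
- jar1: sound glass jar, upright: eight-sided clear body 46 mm across flats, 56 mm high, thick heavy bottom; white round lid 45 mm across; 72 mm high in all, 0.12 kg, centre of mass 15 mm up. Origin at the centre of its underside, z up; flats face its own +x, -x, +y, -y and the diagonals. Grip across two flats 45 to 50 mm up, fingertips then clear the tray rim. Starts on the turntable. Absent (None) in some starts.
- jar2: sound glass jar, upright: eight-sided clear body 46 mm across flats, 56 mm high, thick heavy bottom; white round lid 45 mm across; 72 mm high in all, 0.12 kg, centre of mass 15 mm up. Origin at the centre of its underside, z up; flats face its own +x, -x, +y, -y and the diagonals. Grip across two flats 45 to 50 mm up, fingertips then clear the tray rim. Starts on the turntable. Absent (None) in some starts.
- jar3: sound glass jar, upright: eight-sided clear body 46 mm across flats, 56 mm high, thick heavy bottom; white round lid 45 mm across; 72 mm high in all, 0.12 kg, centre of mass 15 mm up. Origin at the centre of its underside, z up; flats face its own +x, -x, +y, -y and the diagonals. Grip across two flats 45 to 50 mm up, fingertips then clear the tray rim. Starts on the counter before the tray. Absent (None) in some starts.
- jar4: sound glass jar, upright: eight-sided clear body 46 mm across flats, 56 mm high, thick heavy bottom; white round lid 45 mm across; 72 mm high in all, 0.12 kg, centre of mass 15 mm up. Origin at the centre of its underside, z up; flats face its own +x, -x, +y, -y and the diagonals. Grip across two flats 45 to 50 mm up, fingertips then clear the tray rim. Starts on the counter before the tray. Absent (None) in some starts.
- jar5: sound glass jar, upright: eight-sided clear body 46 mm across flats, 56 mm high, thick heavy bottom; white round lid 45 mm across; 72 mm high in all, 0.12 kg, centre of mass 15 mm up. Origin at the centre of its underside, z up; flats face its own +x, -x, +y, -y and the diagonals. Grip across two flats 45 to 50 mm up, fingertips then clear the tray rim. Starts on the counter before the tray. Absent (None) in some starts.
- reject: the cracked jar, same shape and size as the others (46 mm across flats, 72 mm long, 0.12 kg, bottom end heavier) but with a red band round it, lying on its side on the turntable on one flat. Origin at the middle of the flat it lies on, x along its length towards the lid, z up; its side flats face its own +y and -y. At the start its axis is 23 mm above the turntable's top. Grip it from above across the +y and -y flats.
- reject_mid (a point): middle of the cracked jar, on its axis, 23 mm above the flat it lies on
- turntable (a joint): angle (rad) of the turntable's disc, which spins freely both ways about its vertical axis with almost no friction: what stands on it swings away if pushed off-centre
- turntable_top (a point): centre of the turntable's top face, 30 mm above the counter; grey metal disc with a black rubber face, 230 mm across. The turntable and the bin swap sides from start to start
- bin: red open reject bin, fixed, 200 mm (its x) by 170 mm (its y) outside, 45 mm high, walls and floor 4 mm. Origin under its centre
- bin_in (a point): centre of the bin's inner floor, 4 mm above the counter; axes as the bin's
- riser: fixed black display block, 90 x 90 mm, 35 mm high; the card tray is balanced across its middle. Origin at the centre of its underside
- tray: light loose brown card tray, 0.15 kg, 66 mm (its x) by 316 mm (its y, the long way), rim 22 mm high, floor 3 mm, walls 3 mm, balanced on the riser with 113 mm of its length overhanging at each end: it tips when the load's centre goes more than 45 mm from its middle. Five pockets in a row along its y, 60 x 59.6 mm inside, 62.6 mm apart, with dividers 17 mm high (from the tray's underside). Origin at the centre of its underside
- pocket0 (a point): centre of the floor of pocket 0 of the card tray, the far -y end; axes as the tray's
- pocket1 (a point): centre of the floor of pocket 1 of the card tray, next to the -y end; axes as the tray's
- pocket2 (a point): centre of the floor of pocket 2 of the card tray, the middle pocket, with a black floor patch (the others have a gold one); axes as the tray's
- pocket3 (a point): centre of the floor of pocket 3 of the card tray, next to the +y end; axes as the tray's
- pocket4 (a point): centre of the floor of pocket 4 of the card tray, the far +y end; axes as the tray's
- spare_lid: bystander: loose white plastic lid, 45 mm across, 16 mm high, lying on the counter between the standing jars and the card tray. Origin at the centre of its underside
- ticket_stand: bystander: loose dark wooden block, 50 x 70 x 12 mm, on the right. Origin at the centre of its underside
- paper_tub: bystander: loose green tub, 80 mm across, 70 mm high, left of the card tray. Origin at the centre of its underside
Not all that is in view belongs to the job. What is shaped like the jar1 but pink or turquoise is not meant.

How it is judged:
By the outcome, as a careful person would: the job done as asked, in the order asked, and still so for the second after the job is handed in, with the robot touching nothing.
Of jar1, jar2, jar3, jar4, jar5 only 3 to 5 are there at a start; the rules pass over those that are not, and their reading is None.
At some moment in a run one of jar3, jar4, jar5 may be knocked a few centimetres aside while the robot is not near it.
It also fails if it takes over 210 s, if anything falls off the work surface, if the arm or the gripper's body presses on something with over 40 N, if the wrist force passes 120 N, or if a joint passes its speed limit or range.

## Working session

There is one attempt and no reset: what is moved stays moved. The work goes in short steps, Python scripts to look and compute and a tool call to move; the robot and the scene stay as the last step left them, time stands still between calls to the robot, and variables do not carry over. Pictures are saved under pics/ and viewed, and the job is handed in when it is done.

Besides the shell and the picture viewer there is one more tool, called after "Call:" as name(argument=value, ...), one argument or row to a line, values as JSON. jog_arm: Moves the arm, as the interface text tells. Its arguments: {"type":"object","properties":{"series":{"type":"array","items":{"type":"array","items":{"type":"array","items":{"type":"number"}}}},"newtons":{"type":"number"}},"required":["series"]}

```bash
ls; mkdir -p pics; python3 - <<'E'
from rig import r
import cv2,numpy as np
print(r.sense()); print(r.grasp_offset)
for n in ["scene","side","wrist"]:
    c=r.calibration(n); print(n,c)
    f=r.grab_frame(n); cv2.imwrite(f"pics/{n}0.png",cv2.resize(f[:,:,::-1],(800,600),interpolation=cv2.INTER_CUBIC))
    np.save(f"pics/{n}0.npy",f)
E
```

```text
pics
{'clock': 0.0, 'qpos': array([-1.21941634e+00,  3.53677254e-01,  1.63412277e+00,  2.63985920e-05,
        1.15516990e+00, -2.41230188e-03]), 'qvel': array([ 0.00023195,  0.00248297,  0.00039174, -0.00081053, -0.00109033,
        0.00064479]), 'joint_efforts': array([ 8.27227541e-04, -6.05242181e+01, -3.42076993e+01, -4.56308680e-05,
        9.58556804e-03,  2.46611427e-05]), 'eef_pos': array([ 216.37796909, -585.85802969,  230.54835138]), 'tcp_rot': array([-3.14021544e+00, -2.74587387e-05,  3.53781591e-01]), 'contact_force': array([ 0.23908552, -0.17961755,  0.2017843 ]), 'wrist_torque': array([-0.00211864,  0.03038871,  0.01288187]), 'opening': 0.9998971963483678}
18.700000000000003
scene {'mtx': array([[481.23679815,   0.        , 250.27183319],
       [  0.        , 481.23679815, 190.46636089],
       [  0.        ,   0.        ,   1.        ]]), 'dist': array([-0.18807063,  0.        ,  0.        ,  0.        ,  0.        ]), 'origin': array([1270.23326297,  -61.08268815,  795.35721469]), 'attitude': array([-2.28640719,  0.00747585,  1.47236992])}
side {'mtx': array([[397.23
[... 245 characters left out ...]
08, 686.82922842, 779.16728616]), 'attitude': array([-2.39312779,  0.01497242, -2.96241312])}
wrist {'mtx': array([[298.36692043,   0.        , 256.56671229],
       [  0.        , 298.36692043, 189.23222476],
       [  0.        ,   0.        ,   1.        ]]), 'dist': array([-0.06657557,  0.        ,  0.        ,  0.        ,  0.        ]), 'T_tool_cam': array([[ 9.42819759e-04, -9.52424062e-01, -3.04774536e-01,
         7.73336599e+01],
       [ 9.99999550e-01,  8.65657046e-04,  3.88309128e-04,
         6.54257087e-01],
       [-1.06004733e-04, -3.04774765e-01,  9.52424449e-01,
        -1.42723216e+02],
       [ 0.00000000e+00,  0.00000000e+00,  0.00000000e+00,
         1.00000000e+00]])}
```

View pics/scene0.png

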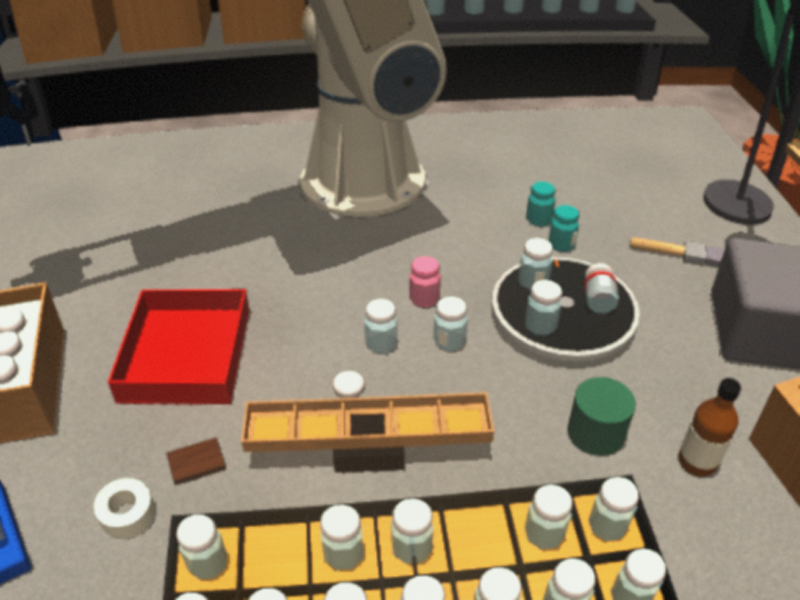

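View pics/side0.png

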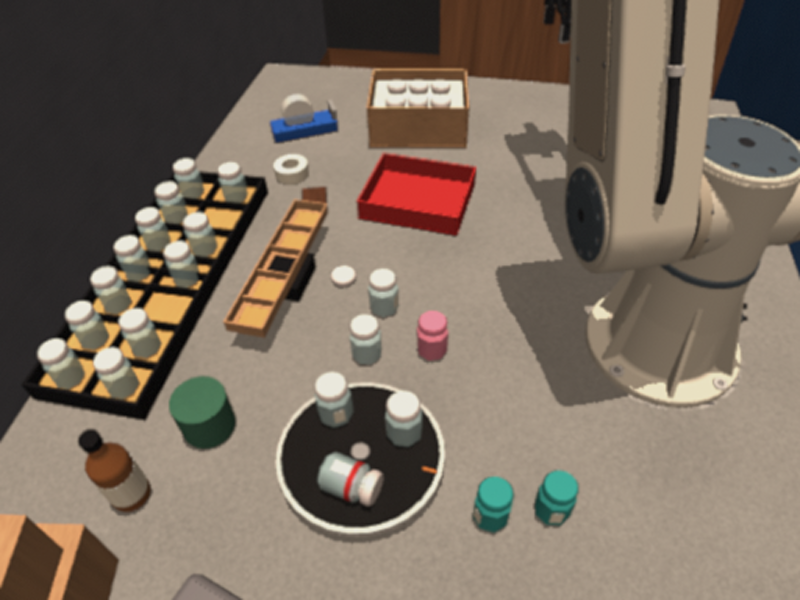

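View pics/wrist0.png

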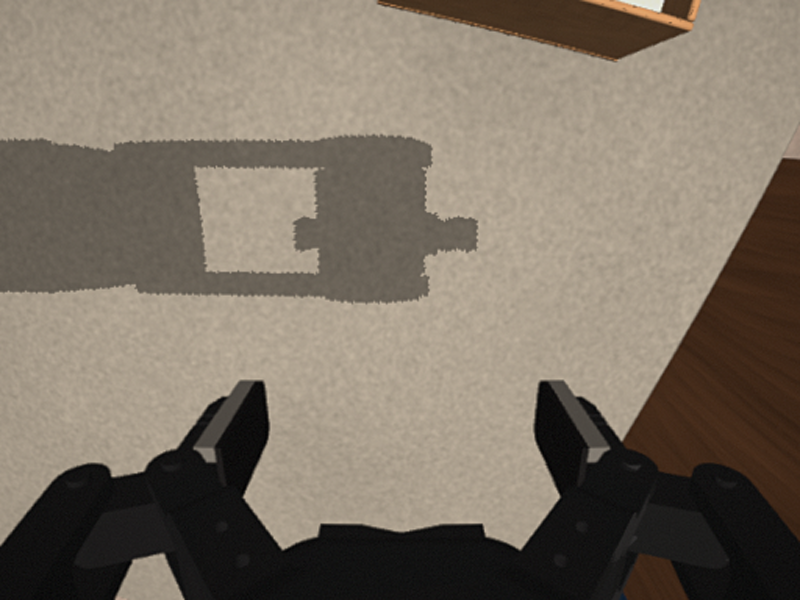

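```bash
cat > h.py <<'E'
import numpy as np,cv2
from scipy.spatial.transform import Rotation as R
from rig import r
def cam(name,pose=None):
    c=r.calibration(name)
    if name=="wrist":
        s=pose if pose is not None else r.sense()
        T=np.eye(4);T[:3,:3]=R.from_euler('xyz',s['tcp_rot']).as_matrix();T[:3,3]=s['eef_pos']
        M=T@c['T_tool_cam'];return c,M[:3,:3],M[:3,3]
    return c,R.from_euler('xyz',c['attitude']).as_matrix(),np.array(c['origin'])
def ray(cm,uv):
    c,Rm,o=cm
    p=cv2.undistortPoints(np.array(uv,float).reshape(-1,1,2),c['mtx'],c['dist']).reshape(-1,2)
    return np.c_[p,np.ones(len(p))]@Rm.T
def toplane(cm,uv,z):
    d=ray(cm,uv);o=cm[2];return o+d*((z-o[2])/d[:,2])[:,None]
def proj(cm,P):
    c,Rm,o=cm
    X=(np.atleast_2d(P)-o)@Rm
    return cv2.projectPoints(X,np.zeros(3),np.zeros(3),c['mtx'],c['dist'])[0].reshape(-1,2)
def tri(a,ua,b,ub):
    da=ray(a,ua)[0];db=ray(b,ub)[0]
    t=np.linalg.lstsq(np.c_[da,-db],b[2]-a[2],rcond=None)[0]
    p=a[2]+t[0]*da;q=b[2]+t[1]*db;return (p+q)/2,np.linalg.norm(p-q)
def grab(name,tag):
    s=r.sense();f=r.grab_frame(name);np.save(f"pics/{tag}.npy",f)
    cv2.imwrite(f"pics/{tag}.png",cv2.resize(f[:,:,::-1],(800,600),interpolation=cv2.INTER_CUBIC));return f,cam(name,s)
def blobs(m,amin=30):
    n,l,st,ce=cv2.connectedComponentsWithStats(m.astype(np.uint8)*255)
    return [(st[i],ce[i],l==i) for i in range(1,n) if st[i][4]>=amin]
def hsv(f): return cv2.cvtColor(f,cv2.COLOR_RGB2HSV).astype(int)
E
python3 - <<'E'
from h import *
for n in ["scene","side"]:
    f=np.load(f"pics/{n}0.npy");cm=cam(n);H=hsv(f)
    print(n)
    for nm,m in dict(white=(H[...,1]<32)&(H[...,2]>195),red=((H[...,0]<5)|(H[...,0]>175))&(H[...,1]>150)&(H[...,2]>90),green=(H[...,0]>55)&(H[...,0]<85)&(H[...,1]>90),gold=(H[...,0]>17)&(H[...,0]<28)&(H[...,1]>130)&(H[...,2]>120),dark=(H[...,2]<40)).items():
        for st,ce,_ in blobs(m,40):
            print(nm,st,ce.round(1),*[toplane(cm,ce,z)[0,:2].round(0) for z in (0,30,72,102)])
E
```

```text
scene
white [336 152  17  11 149] [344.1 157.2] [248. 294.] [286. 280.] [340. 262.] [379. 248.]
white [372 167  17   5  41] [382.1 169.2] [310. 384.] [347. 367.] [397. 343.] [434. 327.]
white [382 176   9  11  81] [385.9 180.9] [359. 379.] [393. 362.] [441. 339.] [476. 322.]
white [315 178  95  49 338] [365.3 208.4] [455. 295.] [486. 281.] [529. 263.] [560. 249.]
white [341 179  18  13 168] [349.4 184.9] [365. 278.] [399. 265.] [447. 247.] [481. 235.]
white [234 191  19  13 184] [243.2 196.9] [381.   3.] [415.   1.] [462.  -3.] [495.  -5.]
white [280 190  18  12 179] [288.6 195.6] [389. 116.] [422. 109.] [468. 100.] [502.  93.]
white [  0 193  25  55 795] [ 12.1 215.5] [ 391. -582.] [ 424. -562.] [ 470. -535.] [ 504. -515.]
white [281 205  15   5  46] [288.1 207.1] [430. 108.] [462. 102.] [506.  93.] [538.  86.]
white [235 206  17   5  46] [243.5 208.3] [423.   0.] [455.  -2.] [500.  -5.] [531.  -8.]
white [  0 227   9  14  90] [  3.2 232.8] [ 451. -589.] [ 482. -569.] [ 525. -541.] [ 556. -521.]
white [214 237  18  15 211] [222.5 243.6] [533. -57.] [561. -57.] [600. -57.] [628. -57.
[... 8484 characters left out ...]
 157 2822] [102.5 203. ] [834.  82.] [813. 105.] [783. 137.] [761. 161.]
dark [ 67 161  10  11  44] [ 71.9 166.8] [992. -37.] [965.  -9.] [926.  30.] [899.  58.]
dark [183 163  18  29 214] [192.8 178.5] [619. -48.] [606. -19.] [587.  20.] [574.  48.]
dark [173 165  14   8  82] [179.7 168.6] [668. -80.] [653. -51.] [632.  -9.] [617.  20.]
dark [ 51 183  11  10  53] [ 56.6 188.2] [993.  52.] [965.  77.] [927. 111.] [899. 135.]
dark [ 34 205  12  13  75] [ 40.2 211.8] [992. 141.] [965. 162.] [926. 191.] [899. 212.]
dark [ 181  249   99   87 3976] [228.4 295.7] [436. 288.] [430. 303.] [421. 324.] [415. 340.]
dark [ 51 276  14  14 141] [ 57.7 282.2] [832. 328.] [810. 342.] [781. 361.] [759. 375.]
```

```bash
python3 - <<'E'
from h import *
a=np.load("pics/scene0.npy")[150:235,305:415,::-1];b=np.load("pics/side0.npy")[240:345,170:290,::-1]
cv2.imwrite("pics/c1.png",np.hstack([cv2.resize(a,(400,309),interpolation=cv2.INTER_CUBIC),cv2.resize(b,(353,309),interpolation=cv2.INTER_CUBIC)]))
# turntable ellipse
for n,(x0,y0,x1,y1) in dict(scene=(310,160,412,235),side=(172,240,290,345)).items():
    f=np.load(f"pics/{n}0.npy");H=hsv(f);m=np.zeros(H.shape[:2],bool);m[y0:y1,x0:x1]=(H[y0:y1,x0:x1,2]<60)
    b=max(blobs(m),key=lambda t:t[0][4]);pts=np.argwhere(b[2])[:,::-1]
    P=toplane(cam(n),pts,30)[:,:2]; hull=cv2.convexHull(P.astype(np.float32))
    print(n,cv2.minEnclosingCircle(hull))
E
```

```text
scene ((433.0079040527344, 287.5941162109375), 103.3281021118164)
side ((430.33441162109375, 286.1373596191406), 105.43347930908203)
```

View pics/c1.png

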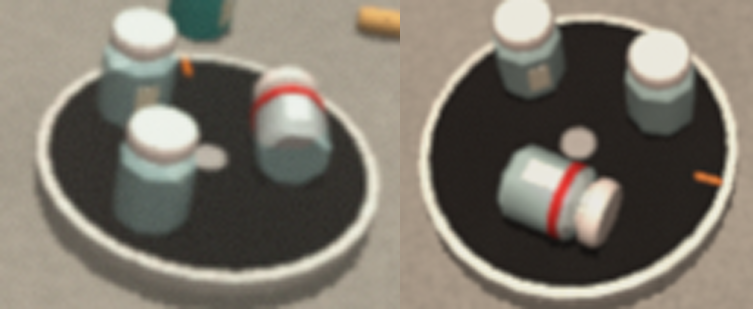

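```bash
cat >> h.py <<'E'
def plan(x=None,y=None,z=None,yaw=None,s=None):
    s=s or r.sense();T=R.from_euler('xyz',s['tcp_rot']);p=s['eef_pos']
    t=np.array([p[i] if v is None else v for i,v in enumerate((x,y,z))],float)
    yw=np.degrees(s['tcp_rot'][2]) if yaw is None else yaw
    D=R.from_euler('xyz',[180,0,yw],degrees=True)
    sh=T.inv().apply(t-p)/10; rv=np.degrees((T.inv()*D).as_rotvec())
    print("pos",p.round(1),"yaw",np.degrees(s['tcp_rot'][2]).round(1),"q",s['qpos'].round(2),"t",round(s['clock'],2))
    print("shift cm",sh.round(2),"turn deg",rv.round(1))
E
python3 -c "
from h import *
plan(430,320,340,160)"
```

```text
pos [ 216.4 -585.9  230.7] yaw 20.3 q [-1.22  0.35  1.63 -0.    1.16 -0.  ] t 0.15
shift cm [ 51.42 -77.59 -10.84] turn deg [-0.000e+00 -1.000e-01 -1.397e+02]
```

Call:
jog_arm(
  series=[
    [[0, 0, -6, 0, 0, 0, 8.5], [17, -26, -11, 0, 0, -50, 8.5], [17, -26, -11, 0, 0, -50, 8.5], [17, -26, -11, 0, 0, -50, 8.5], [17, -26, -11, 0, 0, -50, 8.5]],
  ],
)

```text
clock: 0.78
eef_pos: [271.7, -343.8, 331.2]
tcp_rot: [3.141, -0.0, 1.109]
contact_force: [1.6, -0.5, -0.0]
opening: 0.994
```

```bash
python3 -c "
from h import *
plan(430,320,340,160)"
```

```text
pos [ 271.7 -343.8  331.2] yaw 63.6 q [-0.91 -0.04  1.88  0.    1.3  -0.44] t 0.78
shift cm [ 66.48 -15.38  -0.87] turn deg [  0.   -0.  -96.4]
```

Call:
jog_arm(
  series=[
    [[33, -7.7, -1, 0, 0, -48, 8.5], [33, -7.7, -1, 0, 0, -48, 8.5], [33, -7.7, -1, 0, 0, -48, 8.5], [33, -7.7, -1, 0, 0, -48, 8.5], [33, -7.7, -1, 0, 0, -48, 8.5]],
  ],
)

```text
clock: 1.4
eef_pos: [345.2, -40.2, 340.5]
tcp_rot: [3.141, 0.001, 1.945]
contact_force: [2.6, -0.5, 0.6]
opening: 0.995
```

```bash
python3 -c "
from h import *
plan(430,320,340,160)"
```

```text
pos [345.2 -40.2 340.5] yaw 111.5 q [-0.12 -0.22  2.01 -0.    1.35 -0.49] t 1.4
shift cm [30.42 21.08  0.05] turn deg [  0.    0.1 -48.5]
```

Call:
jog_arm(
  series=[
    [[30.4, 21.1, 0, 0, 0, -48.5, 8.5], [30.4, 21.1, 0, 0, 0, -48.5, 8.5], [30.4, 21.1, 0, 0, 0, -48.5, 8.5], [30.4, 21.1, 0, 0, 0, -48.5, 8.5], [30.4, 21.1, 0, 0, 0, -48.5, 8.5]],
  ],
)

```text
clock: 2.02
eef_pos: [418.3, 264.0, 340.2]
tcp_rot: [3.142, 0.0, 2.793]
contact_force: [0.9, 0.0, 0.7]
opening: 0.995
```

Call:
jog_arm(
  series=[
    [[5, 3, 0, 0, 0, 0, 8.5], [5, 3, 0, 0, 0, 0, 8.5], [5, 3, 0, 0, 0, 0, 8.5]],
  ],
)

```text
clock: 2.4
eef_pos: [381.7, 306.9, 340.0]
tcp_rot: [-3.141, 0.0, 2.789]
contact_force: [-0.0, -0.6, 0.8]
opening: 0.994
```

```bash
python3 -c "
from h import *
plan(430,320,340,160)
f,c=grab('wrist','w1')"
```

```text
pos [381.7 306.9 340. ] yaw 159.8 q [ 0.67  0.04  1.78 -0.    1.32 -0.54] t 2.4
shift cm [-4.09  2.89  0.  ] turn deg [-0.   0.  -0.2]
```

View pics/w1.png

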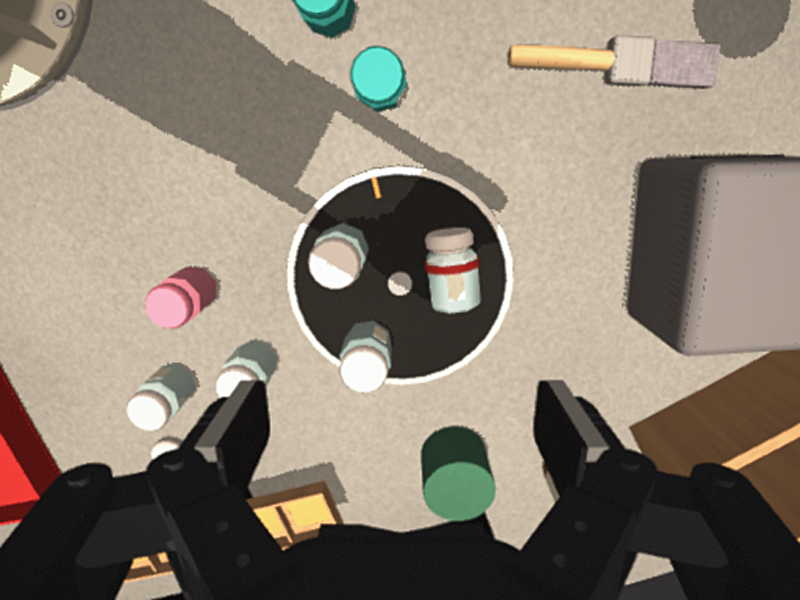

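```bash
cat > rej.py <<'E'
from h import *
import sys
tag=sys.argv[1]
f=np.load(f"pics/{tag}.npy");cm=cam("wrist");H=hsv(f)
red=((H[...,0]<8)|(H[...,0]>172))&(H[...,1]>110)
u,v=proj(cm,[430,325,53])[0]
cand=[b for b in blobs(red,15) if np.hypot(b[1][0]-u,b[1][1]-v)<70]
b=max(cand,key=lambda b:b[0][4]);cx,cy=b[1];print("band px",b[1],toplane(cm,b[1],76))
m=(H[...,2]>75);k=60
mm=np.zeros_like(m);mm[int(cy)-k:int(cy)+k,int(cx)-k:int(cx)+k]=m[int(cy)-k:int(cy)+k,int(cx)-k:int(cx)+k]
n,l=cv2.connectedComponents(mm.astype(np.uint8));m2=l==l[int(cy),int(cx)]
pts=np.argwhere(m2)[:,::-1]
P=toplane(cm,pts,53)[:,:2]
print(len(P),P.mean(0)); rc=cv2.minAreaRect(cv2.convexHull(P.astype(np.float32)));print(rc);print(cv2.boxPoints(rc).round(1))
# body silhouette: per-slice width along axis
bm=toplane(cm,b[1],60)[0,:2]
for a in np.arange(90,181,5): pass
w,V=np.linalg.eigh(np.cov(P.T));d=V[:,1];d=d if d[0]<0 else -d
print("pca ang",np.degrees(np.arctan2(d[1],d[0])))
for ang in np.arange(120,200,2.):
    n_=np.array([-np.sin(np.radians(ang)),np.cos(np.radians(ang))]);q=P@n_;print(ang,round(np.ptp(q),1),end=' | ')
vis=cv2.resize(f[:,:,::-1].copy(),(1024,768));vis[cv2.resize(m2.astype(np.uint8),(1024,768))>0]=(0,255,255)
cv2.imwrite("pics/m.png",vis[int(cy*2)-150:int(cy*2)+150,int(cx*2)-200:int(cx*2)+200])
E
python3 rej.py w1
```

```text
band px [288.75       171.22340426] [[421.11444759 339.19643541  76.        ]]
1660 [430.49561733 339.53137343]
((431.1747741699219, 339.107421875), (50.7504997253418, 83.88250732421875), 75.28263092041016)
[[384.2 325.2]
 [465.3 303.9]
 [478.2 353. ]
 [397.1 374.3]]
pca ang 168.5516626311694
120.0 82.7 | 122.0 82.1 | 124.0 81.4 | 126.0 80.5 | 128.0 79.6 | 130.0 78.6 | 132.0 77.4 | 134.0 76.2 | 136.0 75.0 | 138.0 73.7 | 140.0 72.3 | 142.0 70.9 | 144.0 69.3 | 146.0 67.7 | 148.0 66.0 | 150.0 64.1 | 152.0 62.3 | 154.0 60.3 | 156.0 58.3 | 158.0 56.2 | 160.0 54.0 | 162.0 52.5 | 164.0 51.4 | 166.0 50.8 | 168.0 50.8 | 170.0 50.9 | 172.0 52.2 | 174.0 53.4 | 176.0 55.1 | 178.0 57.2 | 180.0 59.1 | 182.0 61.0 | 184.0 62.8 | 186.0 64.6 | 188.0 66.2 | 190.0 67.8 | 192.0 69.3 | 194.0 70.7 | 196.0 72.1 | 198.0 73.6 |
```

View pics/m.png

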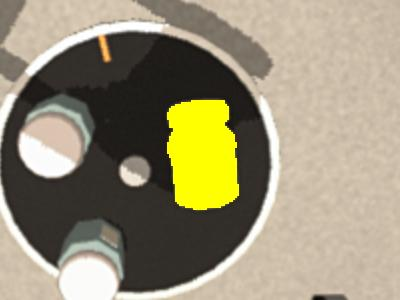

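```bash
python3 -c "
from h import *
plan(427,340,200,167)"
```

```text
pos [382.1 306.5 340.2] yaw 159.7 q [ 0.67  0.04  1.78 -0.    1.32 -0.54] t 2.45
shift cm [-3.05  4.7  14.02] turn deg [-0.   0.  -7.3]
```

Call:
jog_arm(
  series=[
    [[-3, 4.7, 4, 0, 0, -7.3, 8.5], [-3, 4.7, 10, 0, 0, -7.3, 8], [-3, 4.7, 14, 0, 0, -7.3, 7.5], [-3, 4.7, 14, 0, 0, -7.3, 7.5]],
  ],
)

```text
clock: 2.95
eef_pos: [425.4, 338.2, 197.6]
tcp_rot: [-3.137, -0.004, 2.913]
contact_force: [-0.4, 0.5, 0.5]
opening: 0.877
```

```bash
python3 -c "
from h import *
plan(427,340,200,167)
f,c=grab('wrist','w2')"; python3 rej.py w2
```

```text
pos [425.4 338.2 197.6] yaw 166.9 q [ 0.67  0.27  1.84 -0.    1.04 -0.67] t 2.95
shift cm [-0.12  0.21 -0.24] turn deg [-0.3 -0.2 -0.1]
band px [260.46666667 178.1954023 ] [[423.39926634 342.77930698  76.        ]]
3679 [432.34063856 341.06555628]
((433.7695007324219, 340.7020263671875), (51.18737030029297, 85.29298400878906), 77.03191375732422)
[[386.5 325.3]
 [469.6 306.2]
 [481.1 356.1]
 [398.  375.2]]
pca ang 167.5264922232521
120.0 83.9 | 122.0 83.0 | 124.0 82.1 | 126.0 81.2 | 128.0 80.3 | 130.0 79.3 | 132.0 78.1 | 134.0 76.9 | 136.0 75.6 | 138.0 74.2 | 140.0 72.7 | 142.0 71.2 | 144.0 69.6 | 146.0 67.9 | 148.0 66.2 | 150.0 64.5 | 152.0 62.6 | 154.0 60.8 | 156.0 58.8 | 158.0 56.8 | 160.0 54.9 | 162.0 53.4 | 164.0 52.2 | 166.0 51.2 | 168.0 51.1 | 170.0 51.2 | 172.0 52.7 | 174.0 54.1 | 176.0 55.7 | 178.0 57.8 | 180.0 59.9 | 182.0 61.9 | 184.0 63.8 | 186.0 65.7 | 188.0 67.5 | 190.0 69.1 | 192.0 70.7 | 194.0 72.3 | 196.0 73.7 | 198.0 75.0 |
```

View pics/w2.png

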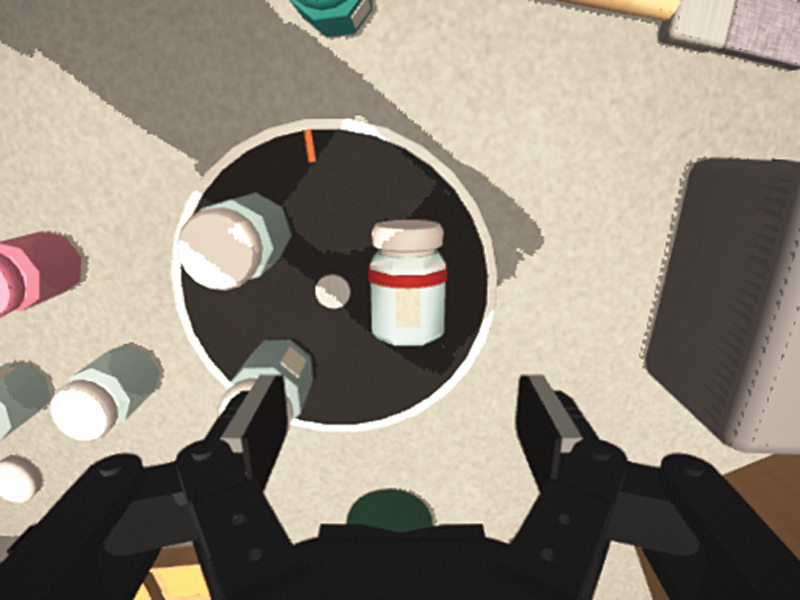

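```bash
python3 -c "
from h import *
plan(429,341,36,167.3)"
```

```text
pos [426.6 339.5 200. ] yaw 166.9 q [ 0.67  0.26  1.83 -0.    1.04 -0.67] t 3.0
shift cm [-0.22  0.23 16.4 ] turn deg [-0.1 -0.1 -0.4]
```

Call:
jog_arm(
  series=[
    [[-0.2, 0.2, 5, 0, 0, 0, 7.2], [-0.2, 0.2, 10, 0, 0, 0, 6.8], [-0.2, 0.2, 13.5, 0, 0, 0, 6.8], [-0.2, 0.2, 15.7, 0, 0, 0, 6.8], [-0.2, 0.2, 16.4, 0, 0, 0, 6.8]],
  ],
)

```text
clock: 3.62
eef_pos: [430.0, 342.8, 37.3]
tcp_rot: [3.14, 0.001, 2.915]
contact_force: [-0.3, 0.1, 0.1]
opening: 0.796
```

```bash
python3 -c "
from h import *
plan(429,341,36,167.3)
f,c=grab('wrist','w3');grab('side','s3')"
```

```text
pos [430.  342.8  37.3] yaw 167.0 q [ 0.67  0.5   1.93 -0.    0.71 -0.67] t 3.62
shift cm [ 0.06 -0.19  0.13] turn deg [ 0.1  0.1 -0.3]
```

View pics/w3.png

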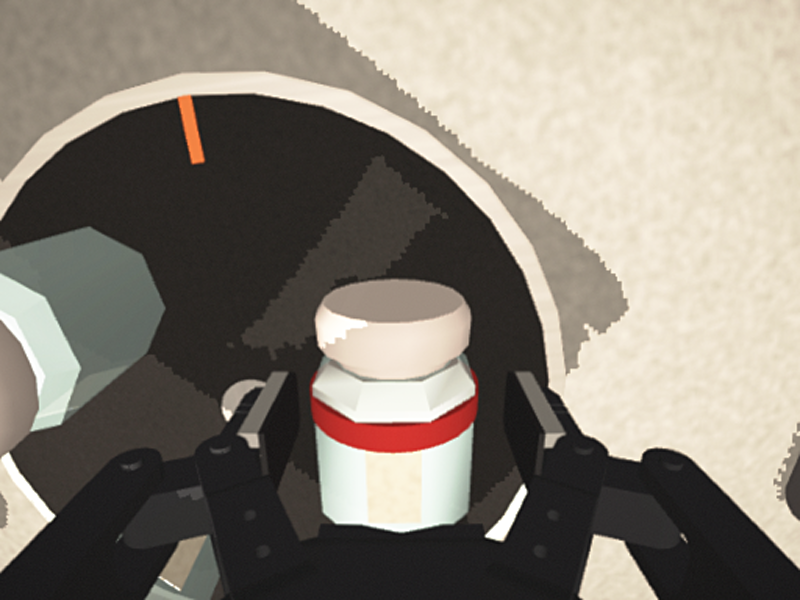

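View pics/s3.png

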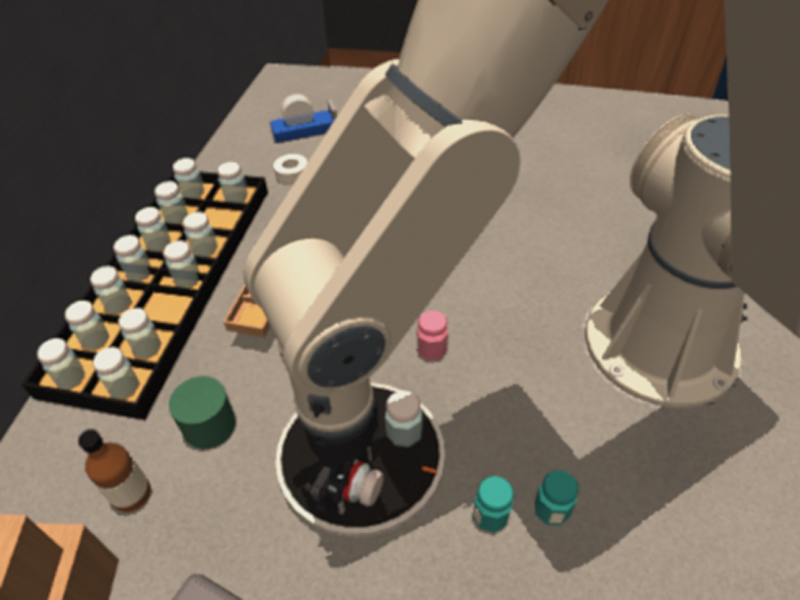

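Call:
jog_arm(
  series=[
    [[0, 0, 0.1, 0, 0, 0, 4.8], [0, 0, 0.1, 0, 0, 0, 4.2], [0, 0, 0.1, 0, 0, 0, 4.0], [0, 0, 0.1, 0, 0, 0, 4.0]],
  ],
  newtons=30,
)

```text
clock: 4.22
eef_pos: [429.6, 343.0, 36.9]
tcp_rot: [3.14, 0.002, 2.916]
contact_force: [0.6, -1.5, 6.1]
opening: 0.536
```

Call:
jog_arm(
  series=[
    [[0, 0, 0, 0, 0, 0, 4.0], [0, 0, -2, 0, 0, 0, 4.0], [0, 0, -5, 0, 0, 0, 4.0], [0, 0, -10, 0, 0, 0, 4.0], [0, 0, -16, 0, 0, 0, 4.0]],
  ],
  newtons=40,
)

```text
clock: 4.85
eef_pos: [428.1, 342.0, 197.0]
tcp_rot: [-3.141, -0.0, 2.915]
contact_force: [0.4, 0.5, -1.7]
opening: 0.532
```

```bash
python3 -c "
from h import *
plan(500,-280,300,167)
f,c=grab('wrist','w4')"
```

```text
pos [428.1 342.  197. ] yaw 167.0 q [ 0.67  0.27  1.83  0.    1.04 -0.67] t 4.85
shift cm [-20.94 -59.01 -10.28] turn deg [-0. -0.  0.]
```

View pics/w4.png

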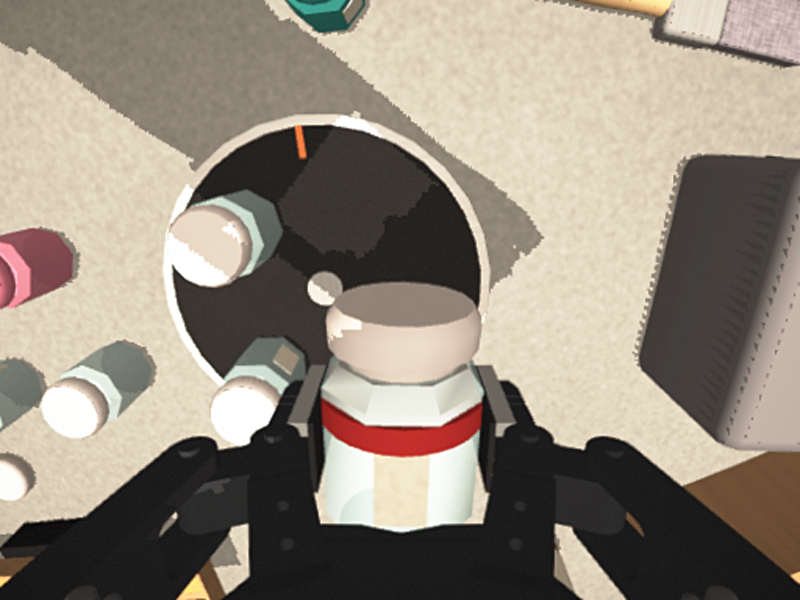

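```bash
python3 -c "
from h import *
k=0.64
print(toplane(cam('scene'),np.array([[143,290],[247,290],[237,377],[116,377]])*k,45).round(0))
print(toplane(cam('side'),np.array([[385,156],[476,175],[458,218],[360,198]])*k,45).round(0))
"
```

```text
[[ 351. -370.   45.]
 [ 369. -203.   45.]
 [ 553. -208.   45.]
 [ 538. -381.   45.]]
[[ 534. -383.   45.]
 [ 340. -346.   45.]
 [ 359. -206.   45.]
 [ 552. -236.   45.]]
```

```bash
python3 -c "
from h import *
plan(450,-291,240,172)"
```

```text
pos [431.4 344.6 205.4] yaw 167.0 q [ 0.67  0.26  1.82  0.    1.04 -0.67] t 4.9
shift cm [-16.08 -61.5   -3.86] turn deg [ 0.5  0.4 -5. ]
```

Call:
jog_arm(
  series=[
    [[-1.6, -5, -3.9, 0, 0, -2, 4.0], [-8, -30.7, -3.9, 0, 0, -5, 4.0], [-8, -30.7, -3.9, 0, 0, -5, 4.0], [-8, -30.7, -3.9, 0, 0, -5, 4.0], [-8, -30.7, -3.9, 0, 0, -5, 4.0]],
  ],
)

```text
clock: 5.52
eef_pos: [437.3, 40.6, 235.0]
tcp_rot: [3.141, 0.002, 3.003]
contact_force: [1.2, 0.4, -1.9]
opening: 0.53
```

```bash
python3 -c "
from h import *
plan(450,-291,240,172)"
```

```text
pos [437.3  40.6 235. ] yaw 172.1 q [ 0.09  0.05  2.01 -0.    1.08 -1.34] t 5.53
shift cm [ -5.83 -32.67  -0.5 ] turn deg [0.  0.1 0.1]
```

Call:
jog_arm(
  series=[
    [[-5.8, -32.5, -0.5, 0, 0, 0, 4.0], [-5.8, -32.5, -0.5, 0, 0, 0, 4.0], [-5.8, -32.5, -0.5, 0, 0, 0, 4.0], [-5.8, -32.5, -0.5, 0, 0, 0, 4.0], [-5.8, -32.5, -0.5, 0, 0, 0, 4.0]],
  ],
)

```text
clock: 6.15
eef_pos: [449.0, -272.1, 239.8]
tcp_rot: [-3.141, 0.002, 3.002]
contact_force: [2.2, -0.2, -1.0]
opening: 0.533
```

Call:
jog_arm(
  series=[
    [[-0.5, -2, 0, 0, 0, 0, 4.0], [-0.5, -2, 0, 0, 0, 0, 4.0]],
  ],
)

```text
clock: 6.4
eef_pos: [451.3, -291.0, 239.0]
tcp_rot: [3.141, 0.0, 3.001]
contact_force: [-0.8, 0.7, -1.2]
opening: 0.532
```

```bash
python3 -c "
from h import *
plan(450,-291,14,172)
f,c=grab('wrist','w5')"
```

```text
pos [ 451.3 -291.   239. ] yaw 171.9 q [-0.58  0.21  1.81  0.    1.12 -2.01] t 6.4
shift cm [ 1.30e-01 -2.00e-02  2.25e+01] turn deg [ 0.   0.  -0.1]
```

View pics/w5.png

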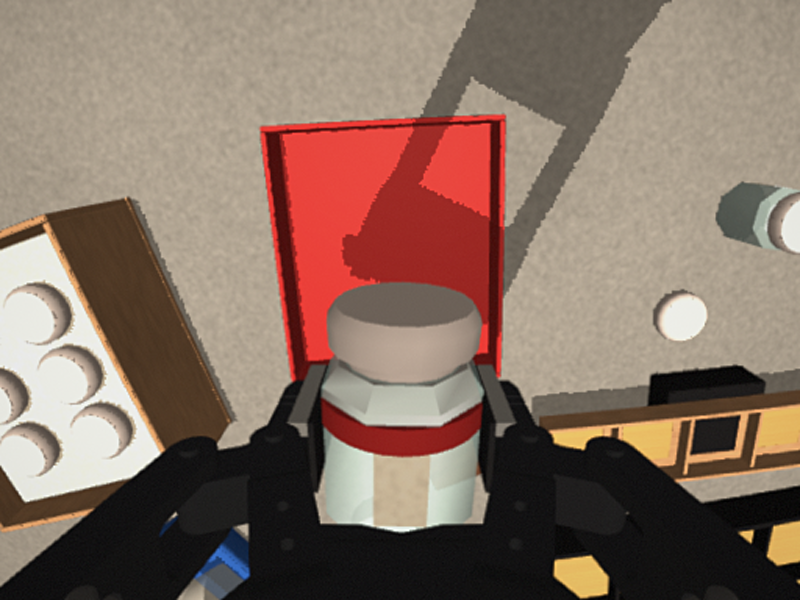

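Call:
jog_arm(
  series=[
    [[0, 0, 5, 0, 0, 0, 4.0], [0, 0, 11, 0, 0, 0, 4.0], [0, 0, 16, 0, 0, 0, 4.0], [0, 0, 20, 0, 0, 0, 4.0], [0, 0, 21.8, 0, 0, 0, 4.0]],
  ],
)

```text
clock: 7.08
eef_pos: [450.5, -288.0, 19.3]
tcp_rot: [3.14, -0.003, 3.004]
contact_force: [0.7, 0.6, -1.1]
opening: 0.531
```

Call:
jog_arm(
  series=[
    [[0, 0, 0.5, 0, 0, 0, 4.0], [0, 0, 0.5, 0, 0, 0, 4.6], [0, 0, 0.5, 0, 0, 0, 5.2], [0, 0, 0.5, 0, 0, 0, 5.9], [0, 0, 0.5, 0, 0, 0, 5.9]],
  ],
)

```text
clock: 7.7
eef_pos: [451.7, -290.6, 16.4]
tcp_rot: [-3.141, 0.001, 3.003]
contact_force: [0.4, -0.2, -0.1]
opening: 0.688
```

Call:
jog_arm(
  series=[
    [[0, 0, -2, 0, 0, 0, 6], [0, 0, -6, 0, 0, 0, 6], [0, 0, -12, 0, 0, 0, 6.5], [0, 0, -18, 0, 0, 0, 7], [0, 0, -24, 0, 0, 0, 7.5]],
  ],
)

```text
clock: 8.32
eef_pos: [451.0, -290.2, 258.1]
tcp_rot: [-3.141, 0.0, 3.003]
contact_force: [0.6, -0.4, 0.5]
opening: 0.878
```

```bash
python3 -c "
from h import *
f,c=grab('wrist','w6')
plan(440,40,300,172)
"
```

```text
pos [ 454.2 -292.2  266.2] yaw 172.0 q [-0.57  0.18  1.78  0.    1.17 -2.01] t 8.38
shift cm [ 5.97 32.69 -3.59] turn deg [-0.3  0.6  0. ]
```

View pics/w6.png

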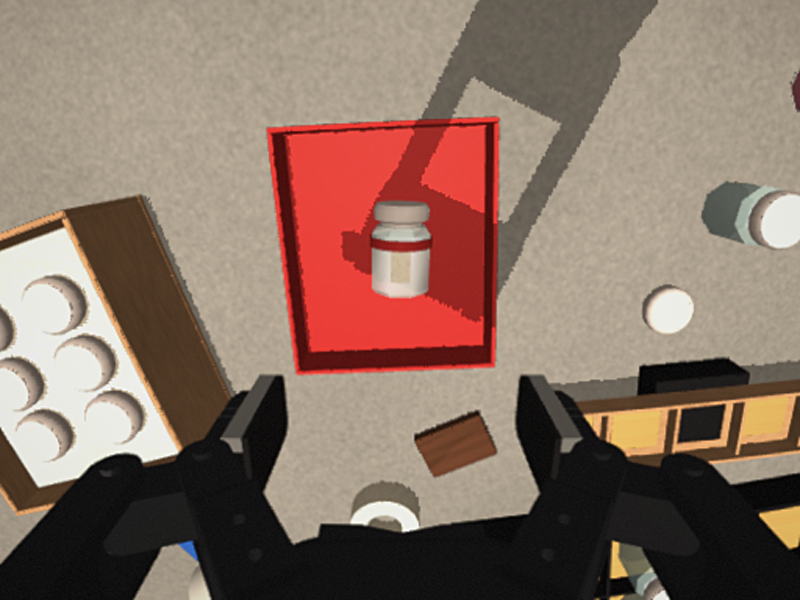

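```bash
python3 -c "
from h import *
plan(570,-30,330,177)
"
```

```text
pos [ 454.2 -292.2  266.2] yaw 172.0 q [-0.57  0.18  1.78  0.    1.17 -2.01] t 8.38
shift cm [-7.9  27.54 -6.43] turn deg [-0.3  0.6 -5. ]
```

Call:
jog_arm(
  series=[
    [[0, 0, -6, 0, 0, 0, 8.5], [-7.9, 27.5, -7, 0, 0, -5, 8.5], [-7.9, 27.5, -7, 0, 0, -5, 8.5], [-7.9, 27.5, -7, 0, 0, -5, 8.5], [-7.9, 27.5, -7, 0, 0, -5, 8.5]],
  ],
)

```text
clock: 9.0
eef_pos: [553.4, -60.3, 324.7]
tcp_rot: [-3.141, 0.001, 3.09]
contact_force: [1.5, -0.8, 0.1]
opening: 0.994
```

Call:
jog_arm(
  series=[
    [[-0.5, 4, 0, 0, 0, 0, 8.5], [-0.5, 4, 0, 0, 0, 0, 8.5], [-0.5, 4, 0, 0, 0, 0, 8.5]],
  ],
)

```text
clock: 9.38
eef_pos: [559.8, -22.7, 324.4]
tcp_rot: [-3.141, -0.0, 3.09]
contact_force: [0.3, -0.2, 0.5]
opening: 0.995
```

```bash
python3 -c "
from h import *
f,c=grab('wrist','w7')
plan(570,-30,330,177)
"
```

```text
pos [559.7 -23.2 324.5] yaw 177.0 q [-0.04  0.17  1.66 -0.    1.31 -1.56] t 9.43
shift cm [-1.06 -0.63 -0.55] turn deg [-0. -0.  0.]
```

View pics/w7.png

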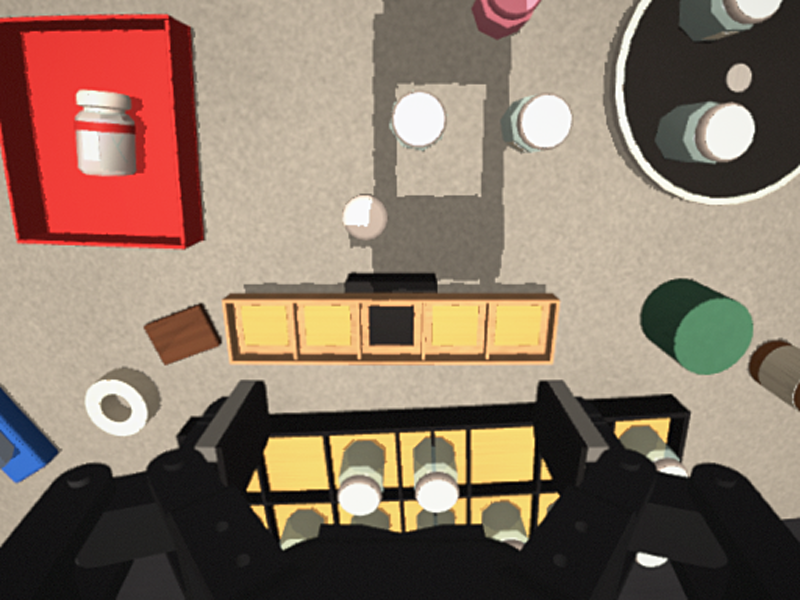

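```bash
python3 - <<'E'
from h import *
f=np.load("pics/w7.npy");cm=cam("wrist");H=hsv(f)
m=(H[...,0]>5)&(H[...,0]<30)&(H[...,1]>85)
m[:180]=0;m[238:]=0;m[:,:135]=0;m[:,365:]=0
m=cv2.morphologyEx(m.astype(np.uint8),cv2.MORPH_CLOSE,np.ones((25,25)))
b=max(blobs(m),key=lambda t:t[0][4]);print(b[0])
P=toplane(cm,np.argwhere(b[2])[:,::-1],57)[:,:2]
rc=cv2.minAreaRect(cv2.convexHull(P.astype(np.float32)));print(rc);bx=cv2.boxPoints(rc);print(bx.round(1))
g=(H[...,0]>18)&(H[...,0]<30)&(H[...,1]>90)&(H[...,2]>150)
for st,ce,mk in blobs(g,150):
    if 185<ce[1]<235: print("gold",st,ce.round(1),toplane(cm,ce,38)[0].round(1))
d=(H[...,2]<50)
for st,ce,mk in blobs(d,150):
    if 195<ce[1]<225 and st[4]<1500: print("blk",st,ce.round(1),toplane(cm,ce,38)[0].round(1))
w=(H[...,1]<40)&(H[...,2]>190)
for st,ce,mk in blobs(w,100): print("w",st,ce.round(1),*[toplane(cm,ce,z)[0].round(1) for z in (16,72,102)])
E
```

```text
[ 135  187  223   47 9891]
((644.3760375976562, -46.673858642578125), (332.0101318359375, 73.24516296386719), 87.06871032714844)
[[ 599.3 -210.6]
 [ 672.5 -214.3]
 [ 689.4  117.2]
 [ 616.3  121. ]]
gold [272 193  38  32 829] [290.9 207.5] [650.4  24.1  38. ]
gold [154 195  31  27 746] [169.2 207.6] [ 641.1 -164.    38. ]
gold [192 195  33  27 763] [209.  207.6] [ 644.2 -102.    38. ]
gold [316 195  31  27 755] [330.9 207.6] [653.8  86.1  38. ]
blk [411 179  52  51 572] [425.6 205.5] [658.4 236.7  38. ]
blk [237 196  27  24 615] [250.  208.1] [648.  -38.9  38. ]
w [ 394    0  118  131 1013] [428.2  84.6] [476.7 232.6  16. ] [477.4 201.3  72. ] [477.7 184.5 102. ]
w [471   0  29  12 258] [485.    4.5] [367.8 309.   16. ] [381.9 268.2  72. ] [389.5 246.3 102. ]
w [466  41  15  17 190] [472.7  49.3] [428.5 296.3  16. ] [435.1 257.   72. ] [438.6 236.  102. ]
w [ 49  58  25  21 321] [60.3 66.8] [ 423.1 -304.3   16. ] [ 430.4 -269.    72. ] [ 434.3 -250.1  102. ]
w [252  59  33  34 884] [267.8  75.6] [455.9  -2.9  16. ] [459.1  -5.   72. ] [460.9  -6.1 102. ]
w [334  61  32  34 848] [349.6
[... 182 characters left out ...]
27 540] [60.9 96.7] [ 465.1 -312.7   16. ] [ 467.1 -276.3   72. ] [ 468.3 -256.9  102. ]
w [219 126  20  19 293] [228.9 135.3] [537.9 -64.9  16. ] [531.  -59.3  72. ] [527.2 -56.3 102. ]
w [ 54 243  40  36 851] [ 73.7 260.6] [ 741.6 -359.1   16. ] [ 709.3 -317.    72. ] [ 692.  -294.4  102. ]
w [265 297  27  14 117] [276.6 301. ] [840.5  -2.1  16. ] [796.   -4.3  72. ] [772.1  -5.5 102. ]
w [267 307  26  21 428] [279.5 317. ] [877.1   2.3  16. ] [ 8.28e+02 -5.00e-01  7.20e+01] [801.7  -1.9 102. ]
w [217 309  26  21 423] [229.4 319. ] [877.  -91.4  16. ] [827.9 -82.5  72. ] [801.7 -77.7 102. ]
w [408 354  19   9 110] [415.6 358.1] [1003.4  278.6   16. ] [938.6 241.6  72. ] [904.  221.7 102. ]
```

```bash
python3 - <<'E'
from h import *
f=np.load("pics/w7.npy");cm=cam("wrist")
cv2.imwrite("pics/c2.png",cv2.resize(f[180:240,130:370,::-1],(800,200),interpolation=cv2.INTER_CUBIC))
H=hsv(f)
for c in (160,200,250,300,345): print(c,[(i,tuple(H[i,c])) for i in list(range(184,200))+list(range(222,237))][0:0], H[184:240,c,1])
E
```

```text
160 [] [ 45  42  42  70 134 137 136 136 129 119 121 129 134 135 135 134 133 133
 135 136 134 135 134 134 134 135 134 134 133 135 136 135 135 135 134 134
 140 133 122 122 125 137 134 137 135 132 137 137 114  75  41  42  43  43
  45  44]
200 [] [ 42  41  43  74 134 141 134 136 129 120 119 124 132 134 135 132 131 132
 133 134 134 133 133 133 133 133 133 133 133 135 135 132 133 135 134 134
 132 124 121 120 118 125 134 138 132 133 138 136 113  84  43  43  44  43
  43  44]
250 [] [ 28  36  48 122 136 131 133 133 135 119 119 133 107  13  27  40  30  27
  27  28  27  27  32  33  33  33  33  38  34  35  28  28  29  28  19  30
 111 130 123 118 119 124 135 133 127 132 139 138 128  99  41  42  44  44
  45  44]
300 [] [ 42  43  48  76 136 141 131 135 133 117 118 122 134 134 133 131 131 132
 133 135 135 134 134 132 133 134 134 134 134 135 135 135 136 136 135 135
 133 123 114 116 119 124 133 133 130 130 137 136 114  87  44  42  44  44
  45  44]
345 [] [ 43  43  43  72 133 135 133 134 135 120 116 123 135 136 135 135 134 133
 135 134 134 134 129 128 130 129 127 126 126 128 129 130 130 131 131 132
 128 121 120 120 122 130 137 134 126 130 135 137 114  80  41  43  44  44
  44  44]
```

View pics/c2.png

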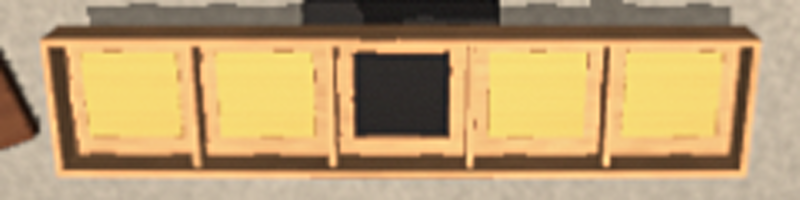

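```bash
python3 - <<'E'
from h import *
cm=cam("wrist")
P=toplane(cm,[[142.6,191.7],[358.6,191.7],[354,232.8],[147.4,232.8]],57);print(P.round(1),P.mean(0).round(1))
for n,c in (('scene',[[245,446/600*600]]),):pass
E
```

```text
[[ 607.4 -193.4   57. ]
 [ 623.4  121.5   57. ]
 [ 689.4  118.1   57. ]
 [ 673.5 -197.3   57. ]] [648.4 -37.8  57. ]
```

```bash
python3 -c "
from h import *
plan(460,-5,190,87)
"
```

```text
pos [559.7 -23.2 324.5] yaw 177.0 q [-0.04  0.17  1.66 -0.    1.31 -1.56] t 9.43
shift cm [10.05  1.3  13.45] turn deg [-0.  0. 90.]
```

Call:
jog_arm(
  series=[
    [[2, 0.2, 2, 0, 0, 10, 8.5], [4, 0.4, 4, 0, 0, 20, 8.5], [6, 0.6, 6, 0, 0, 30, 8.5], [8, 0.8, 8, 0, 0, 40, 8.5], [10, 1.3, 9, 0, 0, 50, 8.5]],
  ],
)

```text
clock: 10.05
eef_pos: [459.4, -5.5, 233.6]
tcp_rot: [-3.141, -0.0, 2.209]
contact_force: [-0.3, -0.1, 0.1]
opening: 0.997
```

Call:
jog_arm(
  series=[
    [[0, 0, 1, 0, 0, 10, 8], [0, 0, 2, 0, 0, 20, 7.5], [0, 0, 3, 0, 0, 30, 7.2], [0, 0, 4.5, 0, 0, 40, 7], [0, 0, 4.5, 0, 0, 40, 7]],
  ],
)

```text
clock: 10.68
eef_pos: [459.9, -5.3, 188.9]
tcp_rot: [-3.14, 0.0, 1.519]
contact_force: [-0.9, 0.1, 0.1]
opening: 0.817
```

```bash
python3 -c "
from h import *
f,c=grab('wrist','w8')
plan(460,-5,190,87)
"
```

```text
pos [460.5  -5.1 189.6] yaw 87.2 q [-0.01  0.15  2.02 -0.    0.98  0.04] t 10.72
shift cm [ 0.01 -0.05 -0.04] turn deg [-0.   0.   0.2]
```

View pics/w8.png

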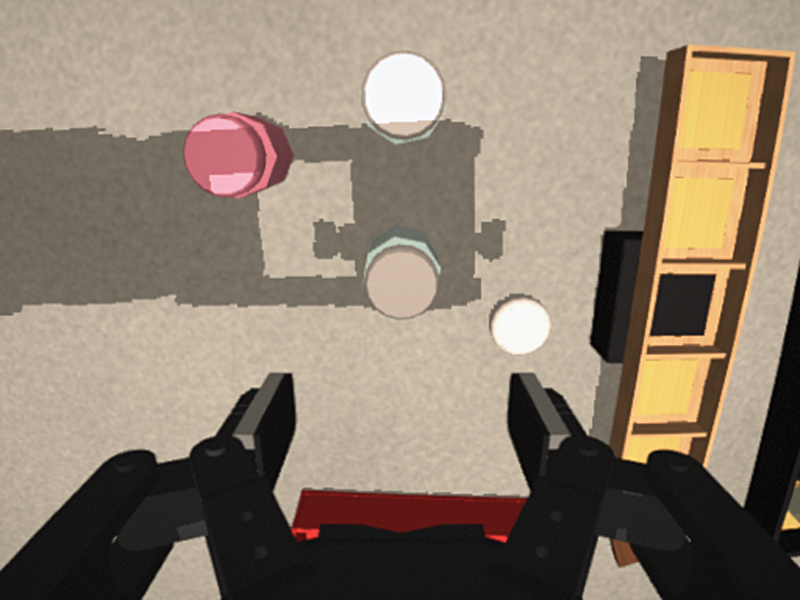

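```bash
python3 - <<'E'
from h import *
f=np.load("pics/w8.npy")
a=f[138:210,220:296,::-1];b=f[25:97,220:296,::-1]
cv2.imwrite("pics/c3.png",np.hstack([cv2.resize(x,(400,379),interpolation=cv2.INTER_CUBIC) for x in (a,b)]))
E
```

```text
(no output)
```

View pics/c3.png

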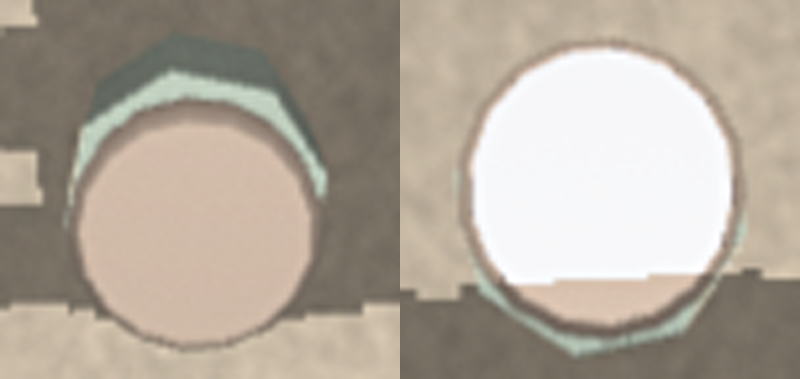

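```bash
cat > ang.py <<'E'
from h import *
def angs(cm,pts,z=52):
    P=toplane(cm,pts,z)[:,:2];d=np.diff(P,axis=0)
    for v in d: print("edge len",np.linalg.norm(v).round(1),"ang mod45",(np.degrees(np.arctan2(v[1],v[0]))%45).round(1))
E
python3 - <<'E'
from ang import *
cm=cam("wrist")
angs(cm,[[235.6,162.3],[252.7,151.3],[272.3,155.5],[281.7,169.4]])
angs(cm,[[234.8,78.2],[253.3,92.5],[275.1,86.8]])
f=np.load("pics/w8.npy");H=hsv(f)
for nm,c,s in (("A",(257,179),30),("B",(258,58),32)):
    x,y=c;sub=H[y-s:y+s,x-s:x+s]
    m=np.zeros(H.shape[:2],np.uint8);m[y-s:y+s,x-s:x+s]=(sub[...,2]>185)&(sub[...,1]<60)
    b=max(blobs(m,20),key=lambda t:t[0][4]);print(nm,b[0],b[1],toplane(cm,b[1],72)[0].round(1))
E
```

```text
edge len 19.6 ang mod45 30.2
edge len 19.1 ang mod45 30.0
edge len 16.5 ang mod45 31.6
edge len 20.5 ang mod45 5.4
edge len 20.1 ang mod45 11.4
A [ 235  161   44   42 1440] [256.73888889 181.71875   ] [460.3  -4.1  72. ]
B [ 233   34   50   53 2088] [257.75095785  59.46168582] [466.1  99.4  72. ]
```

```bash
python3 -c "
from h import *
plan(460.3,-4.5,28,75.2)
"
```

```text
pos [460.5  -5.1 189.6] yaw 87.2 q [-0.01  0.15  2.02 -0.    0.98  0.04] t 10.72
shift cm [ 6.000e-02 -1.000e-02  1.616e+01] turn deg [-0.  0. 12.]
```

Call:
jog_arm(
  series=[
    [[0.1, 0, 4, 0, 0, 6, 7], [0.1, 0, 8, 0, 0, 12, 6.8], [0.1, 0, 12, 0, 0, 12, 6.8], [0.1, 0, 15, 0, 0, 12, 6.8], [0.1, 0, 16.1, 0, 0, 12, 6.8]],
  ],
)

```text
clock: 11.35
eef_pos: [460.5, -3.6, 27.8]
tcp_rot: [-3.14, 0.0, 1.312]
contact_force: [-0.3, 0.5, 0.1]
opening: 0.793
```

```bash
python3 -c "
from h import *
f,c=grab('wrist','w9')
plan(460.3,-4.5,28,75)
"
```

```text
pos [460.4  -3.5  27.4] yaw 75.2 q [-0.01  0.42  2.13 -0.    0.6   0.25] t 11.4
shift cm [-0.09  0.02 -0.06] turn deg [-0.1  0.   0.2]
```

View pics/w9.png

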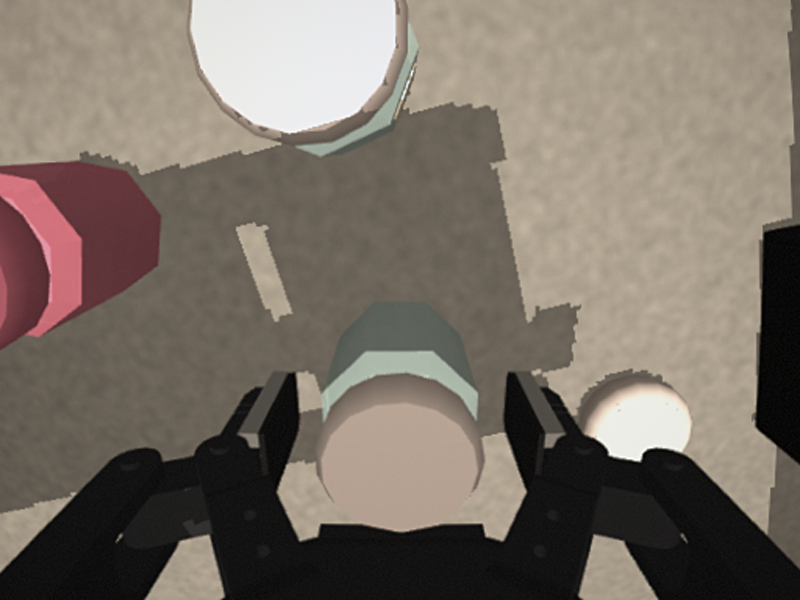

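Call:
jog_arm(
  series=[
    [[0, 0, 0, 0, 0, 0, 5], [0, 0, 0, 0, 0, 0, 4], [0, 0, 0, 0, 0, 0, 4], [0, 0, 0, 0, 0, 0, 4], [0, 0, -1, 0, 0, 0, 4]],
  ],
  newtons=35,
)

```text
clock: 12.02
eef_pos: [460.7, -3.2, 39.0]
tcp_rot: [-3.141, 0.0, 1.31]
contact_force: [1.0, -0.3, -0.9]
opening: 0.53
```

Call:
jog_arm(
  series=[
    [[0, 0, -4, 0, 0, 0, 4], [0, 0, -9, 0, 0, -6, 4], [0, 0, -13, 0, 0, -12, 4], [0, 0, -13, 0, 0, -12, 4]],
  ],
)

```text
clock: 12.52
eef_pos: [462.9, -3.2, 172.1]
tcp_rot: [3.135, -0.0, 1.52]
contact_force: [0.5, 0.8, -1.2]
opening: 0.53
```

```bash
python3 -c "
from h import *
plan(645,-101,160,87)
f,c=grab('wrist','w10')
"
```

```text
pos [462.9  -3.2 172.1] yaw 87.1 q [-0.01  0.17  2.03  0.    0.93  0.04] t 12.53
shift cm [-8.84 18.67  1.33] turn deg [ 0.4 -0.   0.1]
```

View pics/w10.png

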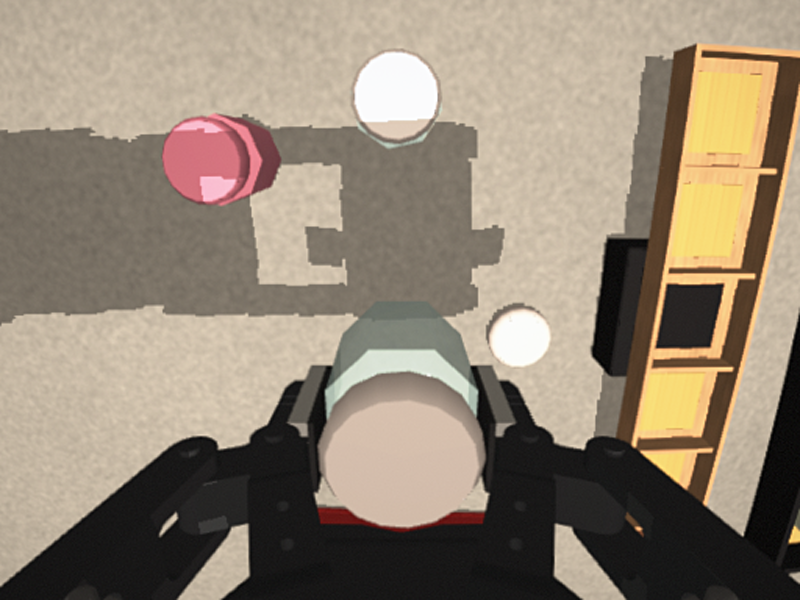

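Call:
jog_arm(
  series=[
    [[-3, 5, 1, 0, 0, 0, 4], [-5.5, 11, 1.3, 0, 0, 0, 4], [-8, 16, 1.3, 0, 0, 0, 4], [-8.9, 18.7, 1.3, 0, 0, 0, 4], [-8.9, 18.7, 1.3, 0, 0, 0, 4]],
  ],
)

```text
clock: 13.2
eef_pos: [643.5, -102.4, 153.3]
tcp_rot: [-3.139, -0.0, 1.517]
contact_force: [-1.0, -0.5, -2.1]
opening: 0.53
```

```bash
python3 -c "
from h import *
plan(645.1,-101,69,87)
f,c=grab('wrist','w11')
cm=cam('wrist')
"
```

```text
pos [ 643.5 -102.4  153.3] yaw 86.9 q [-0.16  0.47  1.64 -0.    1.03 -0.11] t 13.2
shift cm [0.15 0.17 8.43] turn deg [-0.1 -0.  -0.1]
```

View pics/w11.png

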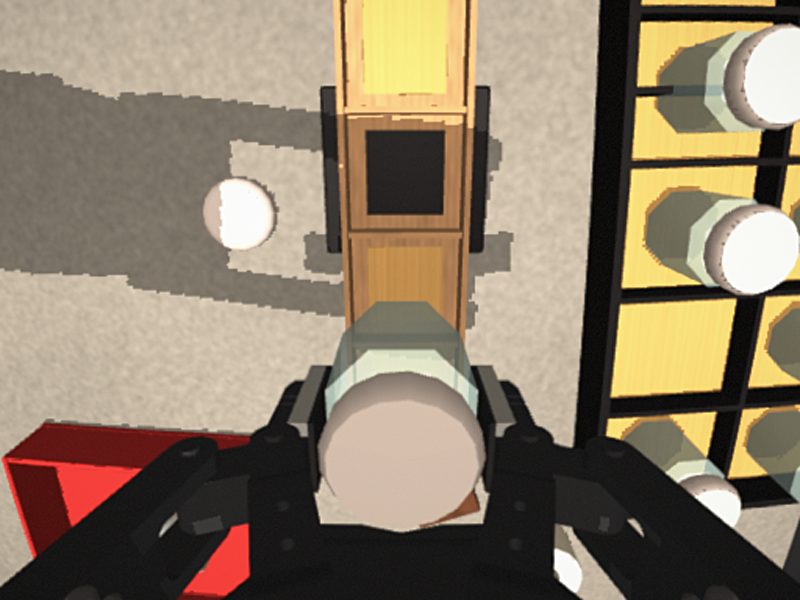

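```bash
python3 -c "
from h import *
f=np.load('pics/w11.npy');H=hsv(f);cm=cam('wrist')
for b in blobs((H[...,2]<50),100):
  if 230<b[1][0]<290 and 70<b[1][1]<140: print(b[0],toplane(cm,b[1],38))
plan(645.1,-101,69,87)
"
```

```text
[ 235   84   49   53 2552] [[646.67259054 -37.18854437  38.        ]]
pos [ 642.  -101.8  153.3] yaw 87.0 q [-0.16  0.47  1.64  0.    1.03 -0.11] t 13.25
shift cm [0.09 0.33 8.43] turn deg [-0.2 -0.  -0. ]
```

Call:
jog_arm(
  series=[
    [[0.1, 0.2, 3, 0, 0, 0, 4], [0.1, 0.2, 5.5, 0, 0, 0, 4], [0.1, 0.2, 7, 0, 0, 0, 4], [0.1, 0.2, 8, 0, 0, 0, 4], [0.1, 0.2, 8.2, 0, 0, 0, 4]],
  ],
)

```text
clock: 13.88
eef_pos: [644.7, -100.7, 73.2]
tcp_rot: [-3.141, -0.0, 1.519]
contact_force: [-0.1, 0.2, -1.2]
opening: 0.533
```

Call:
jog_arm(
  series=[
    [[0, 0, 0, 0, 0, 0, 4], [0, 0, 0, 0, 0, 0, 4]],
  ],
)

```text
clock: 14.12
eef_pos: [645.6, -100.9, 74.4]
tcp_rot: [3.14, 0.0, 1.519]
contact_force: [-1.1, 0.7, -0.9]
opening: 0.531
```

```bash
python3 -c "
from h import *
plan(644.6,-100.7,66.5,87)
grab('scene','sc11'); f,c=grab('wrist','w12')
"
```

```text
pos [ 645.6 -100.9   74.4] yaw 87.0 q [-0.16  0.57  1.68  0.    0.89 -0.11] t 14.12
shift cm [ 0.02 -0.1   0.79] turn deg [0.1 0.  0. ]
```

View pics/sc11.png

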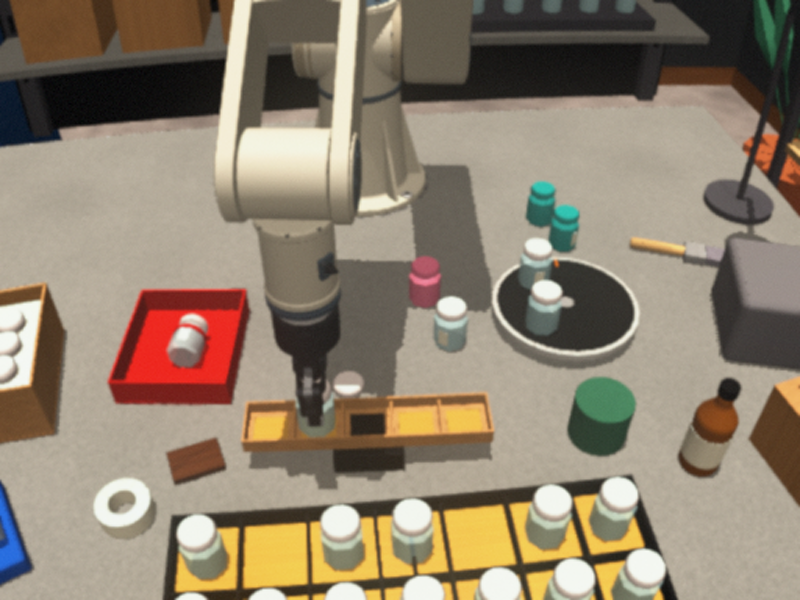

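View pics/w12.png

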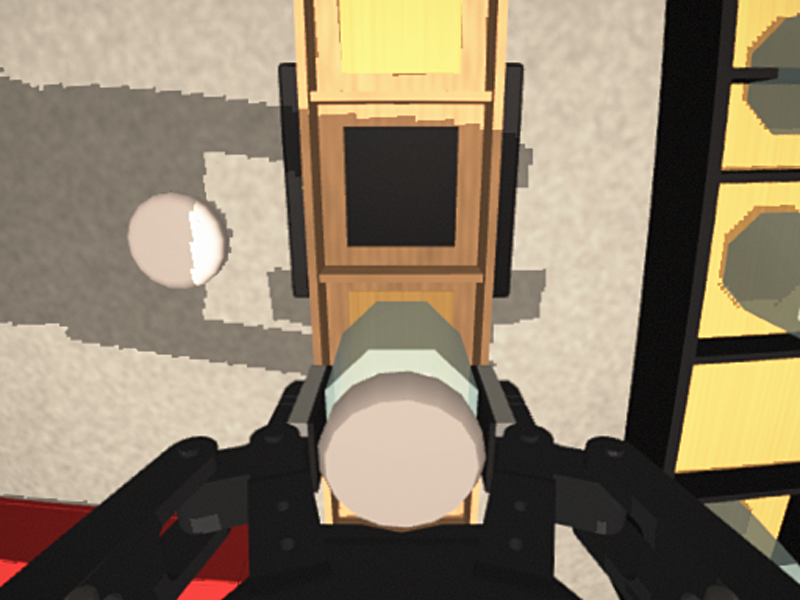

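Call:
jog_arm(
  series=[
    [[0, -0.05, 0.3, 0, 0, 0, 4], [0, -0.05, 0.5, 0, 0, 0, 4], [0, -0.05, 0.65, 0, 0, 0, 4], [0, -0.05, 0.7, 0, 0, 0, 4], [0, -0.05, 0.7, 0, 0, 0, 4]],
  ],
)

```text
clock: 14.85
eef_pos: [644.4, -101.0, 67.7]
tcp_rot: [-3.141, 0.0, 1.519]
contact_force: [-5.1, 0.2, 11.3]
opening: 0.532
```

```bash
python3 -c "
from h import *
s=r.sense();print(s['contact_force']);plan(644.6,-100.7,66.5,87)
"
```

```text
[-5.1266858   0.22418246 11.34085202]
pos [ 644.4 -101.    67.7] yaw 87.0 q [-0.16  0.58  1.69 -0.    0.88 -0.11] t 14.85
shift cm [0.03 0.02 0.12] turn deg [-0.  0.  0.]
```

Call:
jog_arm(
  series=[
    [[0, 0, -0.15, 0, 0, 0, 4]],
  ],
)

```text
clock: 14.98
eef_pos: [644.6, -100.9, 68.3]
tcp_rot: [3.141, -0.0, 1.519]
contact_force: [0.2, -0.4, -1.9]
opening: 0.53
```

```bash
python3 -c "
from h import *
s=r.sense();print(s['contact_force'],s['eef_pos'])
grab('scene','sc12'); f,c=grab('wrist','w13');s=r.sense();print(s['contact_force'],s['eef_pos'])
"
```

```text
[ 0.21285263 -0.35057793 -1.91473507] [ 644.61482474 -100.85484823   68.34877733]
[-0.1363007   0.3758159  -1.56654966] [ 644.67243134 -100.83361814   68.11545119]
```

View pics/w13.png

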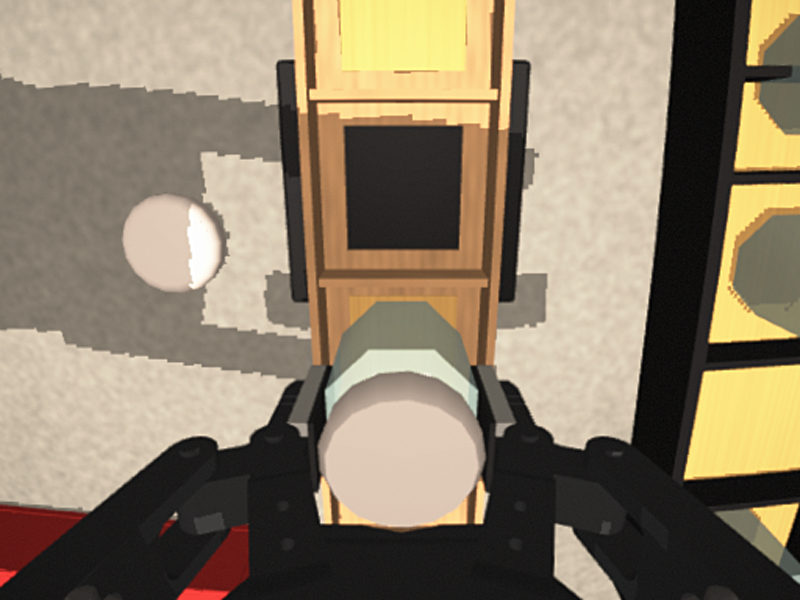

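View pics/sc12.png

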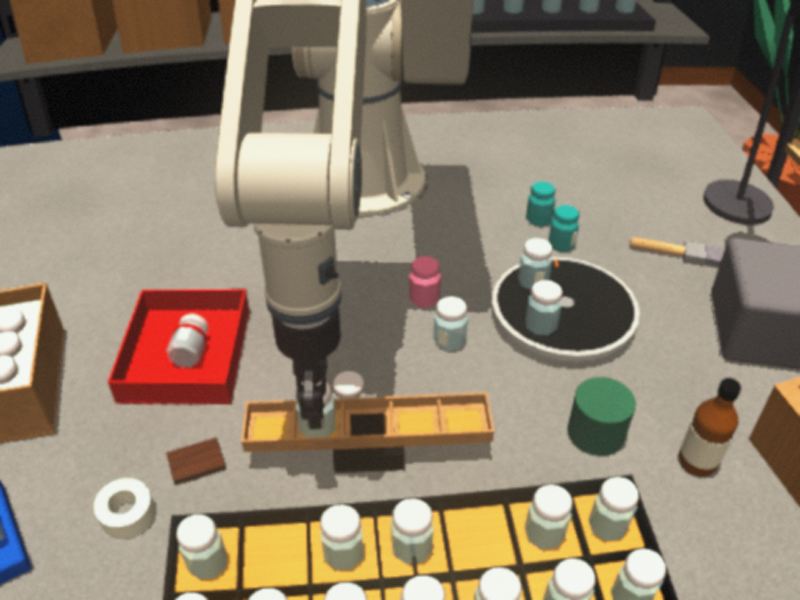

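Call:
jog_arm(
  series=[
    [[0, 0, 0.05, 0, 0, 0, 4.2], [0, 0, 0.05, 0, 0, 0, 4.6], [0, 0, 0.05, 0, 0, 0, 5], [0, 0, 0.05, 0, 0, 0, 5.6], [0, 0, 0.05, 0, 0, 0, 6]],
  ],
  newtons=20,
)

```text
clock: 15.7
eef_pos: [644.5, -100.8, 67.5]
tcp_rot: [-3.141, -0.0, 1.519]
contact_force: [0.0, -0.5, -0.5]
opening: 0.703
```

Call:
jog_arm(
  series=[
    [[0, 0, -0.5, 0, 0, 0, 6.3], [0, 0, -2, 0, 0, 0, 6.5], [0, 0, -5, 0, 0, 0, 6.5], [0, 0, -9, 0, 0, 0, 7], [0, 0, -13, 0, 0, 0, 7]],
  ],
)

```text
clock: 16.32
eef_pos: [644.6, -100.8, 200.0]
tcp_rot: [3.141, 0.0, 1.519]
contact_force: [0.7, -0.2, 0.0]
opening: 0.823
```

```bash
python3 -c "
from h import *
grab('scene','sc13'); f,c=grab('wrist','w14');plan(466,99,190,87)
"
```

```text
pos [ 647.5 -101.3  204. ] yaw 87.0 q [-0.16  0.42  1.6   0.    1.12 -0.11] t 16.43
shift cm [ 19.07 -19.17   1.21] turn deg [0.5 0.1 0. ]
```

View pics/w14.png

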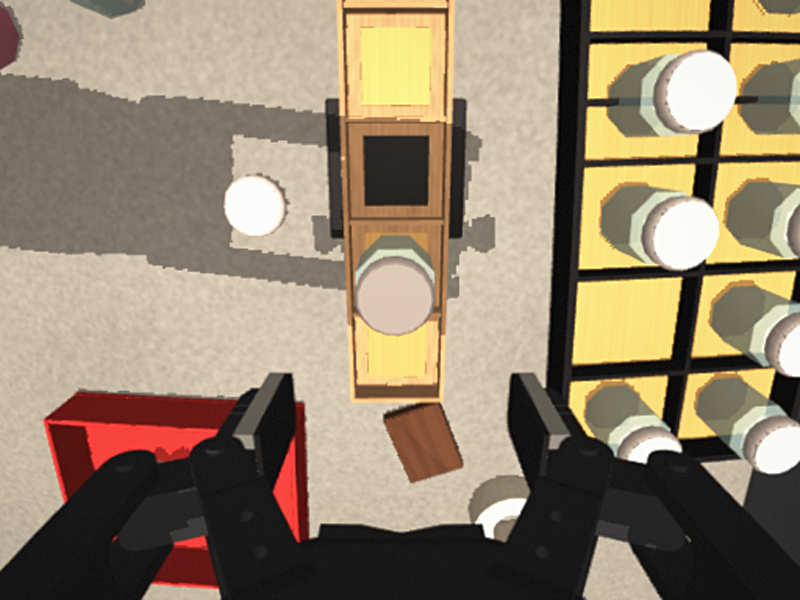

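View pics/sc13.png

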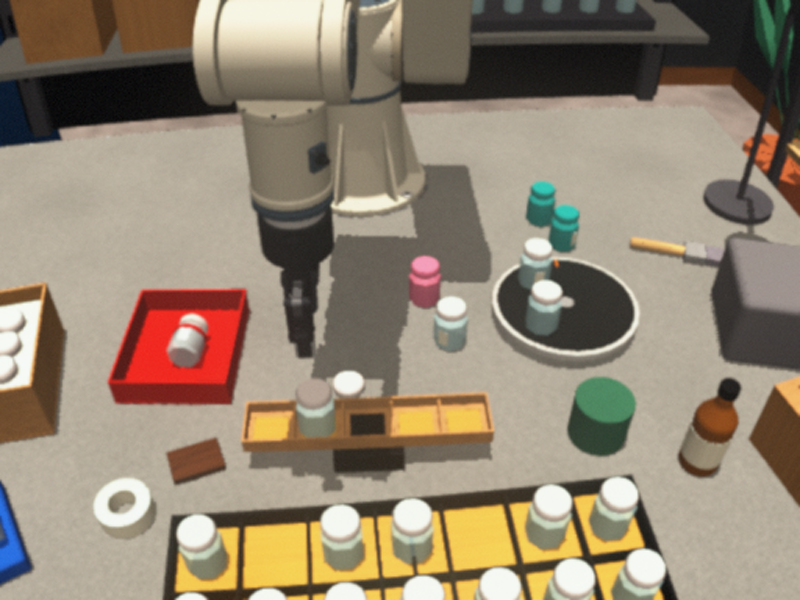

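Call:
jog_arm(
  series=[
    [[5, -5, 0, 0, 0, 0, 7], [10, -10, 0, 0, 0, -5, 7], [14, -14, 1, 0, 0, -11, 7], [18, -18, 1.2, 0, 0, -11, 7], [19.1, -19.2, 1.2, 0, 0, -11, 7]],
  ],
)

```text
clock: 17.05
eef_pos: [459.9, 101.5, 185.6]
tcp_rot: [-3.141, -0.0, 1.713]
contact_force: [1.5, 0.8, 0.2]
opening: 0.816
```

Call:
jog_arm(
  series=[
    [[0, 0, 0, 0, 0, 0, 7], [0, 0, 0, 0, 0, 0, 7]],
  ],
)

```text
clock: 17.3
eef_pos: [463.5, 99.6, 186.1]
tcp_rot: [3.14, 0.0, 1.711]
contact_force: [-0.4, 0.0, -0.3]
opening: 0.82
```

```bash
python3 - <<'E'
from h import *
f,cm=grab('wrist','w15');plan(466,99,190,98)
H=hsv(f)
for b in blobs((H[...,2]>180)&(H[...,1]<60),300):
    if 200<b[1][0]<320: print(b[0],b[1],toplane(cm,b[1],72)[0].round(1))
u,v=proj(cm,[466,99,60])[0].astype(int);print(u,v)
cv2.imwrite("pics/c4.png",cv2.resize(f[v-40:v+40,u-40:u+40,::-1],(600,600),interpolation=cv2.INTER_CUBIC))
E
```

```text
pos [463.6  99.3 185.9] yaw 98.0 q [ 0.21  0.17  1.99 -0.    0.98  0.07] t 17.35
shift cm [-0.07  0.24 -0.41] turn deg [0.1 0.  0. ]
[    0     0   512   346 74020] [259.63165361 179.00113483] [465.2 104.5  72. ]
[ 276    0   60   47 2325] [305.72774194  20.15956989] [482.4 237.3  72. ]
[ 238  164   44   43 1456] [259.35851648 185.09958791] [465.8  98.8  72. ]
259 181
```

View pics/c4.png

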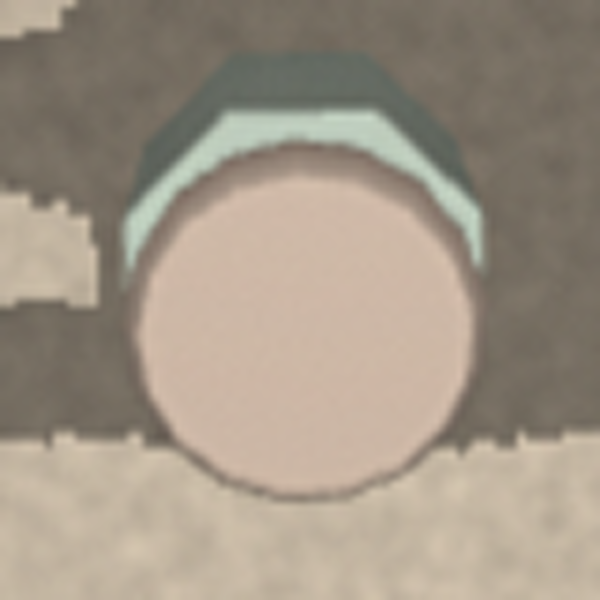

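Call:
jog_arm(
  series=[
    [[-0.1, 0.2, 4, 0, 0, 0, 6.8], [-0.1, 0.2, 8, 0, 0, 0, 6.6], [-0.1, 0.2, 12, 0, 0, 0, 6.6], [-0.1, 0.2, 15, 0, 0, 0, 6.6], [-0.1, 0.2, 15.8, 0, 0, 0, 6.6]],
  ],
)

```text
clock: 17.98
eef_pos: [464.3, 98.1, 25.9]
tcp_rot: [-3.139, 0.0, 1.71]
contact_force: [0.3, 0.7, 0.5]
opening: 0.774
```

```bash
python3 -c "
from h import *
f,c=grab('wrist','w16')
plan(465.8,98.8,28,98)
"
```

```text
pos [464.5  98.3  26.1] yaw 98.0 q [ 0.21  0.44  2.1  -0.    0.61  0.07] t 18.02
shift cm [ 0.03  0.14 -0.19] turn deg [-0.1  0.  -0. ]
```

View pics/w16.png

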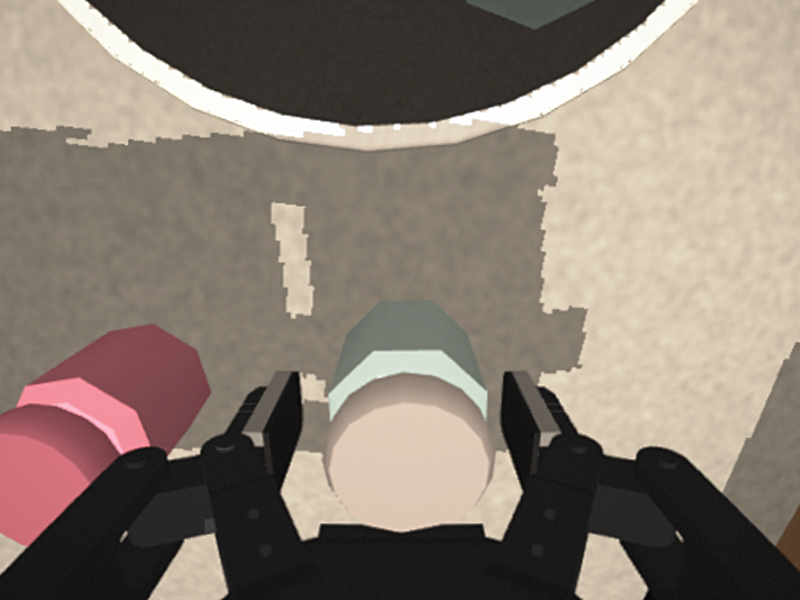

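Call:
jog_arm(
  series=[
    [[0, 0.2, -0.2, 0, 0, 0, 6.4], [0, 0.2, -0.2, 0, 0, 0, 5], [0, 0.2, -0.2, 0, 0, 0, 4], [0, 0.2, -0.2, 0, 0, 0, 4], [0, 0.2, -0.2, 0, 0, 0, 4]],
  ],
  newtons=35,
)

```text
clock: 18.65
eef_pos: [467.9, 99.6, 31.0]
tcp_rot: [3.139, -0.0, 1.711]
contact_force: [0.0, -1.0, 5.5]
opening: 0.533
```

Call:
jog_arm(
  series=[
    [[0, 0, 0, 0, 0, 0, 4]],
  ],
)

```text
clock: 18.77
eef_pos: [467.9, 99.6, 30.9]
tcp_rot: [3.139, -0.0, 1.711]
contact_force: [-0.3, -1.3, 6.2]
opening: 0.534
```

Call:
jog_arm(
  series=[
    [[0, 0, -2, 0, 0, 0, 4], [0, 0, -6, 0, 0, 3, 4], [0, 0, -10, 0, 0, 11, 4], [0, 0, -13, 0, 0, 11, 4], [0, 0, -13, 0, 0, 11, 4]],
  ],
)

```text
clock: 19.4
eef_pos: [468.5, 99.8, 162.4]
tcp_rot: [3.136, -0.002, 1.519]
contact_force: [0.3, 1.0, -1.0]
opening: 0.532
```

```bash
python3 -c "
from h import *
plan(651,24,160,87)
"
```

```text
pos [468.5  99.8 162.4] yaw 87.1 q [0.21 0.21 2.01 0.   0.92 0.26] t 19.4
shift cm [-6.64 18.62  0.33] turn deg [ 0.3 -0.1  0.1]
```

Call:
jog_arm(
  series=[
    [[-1.8, 5, 0.3, 0, 0, 0, 4], [-3.6, 10, 0.3, 0, 0, 0, 4], [-5.3, 15, 0.3, 0, 0, 0, 4], [-6.4, 18, 0.3, 0, 0, 0, 4], [-6.6, 18.6, 0.3, 0, 0, 0, 4]],
  ],
)

```text
clock: 20.02
eef_pos: [649.9, 23.0, 155.1]
tcp_rot: [-3.141, 0.0, 1.518]
contact_force: [-0.1, 0.6, -1.0]
opening: 0.53
```

Call:
jog_arm(
  series=[
    [[0, 0, 0, 0, 0, 0, 4], [0, 0, 0, 0, 0, 0, 4], [0, 0, 0, 0, 0, 0, 4]],
  ],
)

```text
clock: 20.4
eef_pos: [648.3, 24.4, 156.7]
tcp_rot: [-3.141, -0.0, 1.52]
contact_force: [-0.3, 0.2, -0.6]
opening: 0.534
```

```bash
python3 -c "
from h import *
f,c=grab('wrist','w17')
plan(651,24,75,87)
"
```

```text
pos [648.5  24.3 156.8] yaw 87.1 q [0.04 0.46 1.64 0.   1.03 0.09] t 20.45
shift cm [-0.02  0.25  8.18] turn deg [ 0.  -0.   0.1]
```

View pics/w17.png

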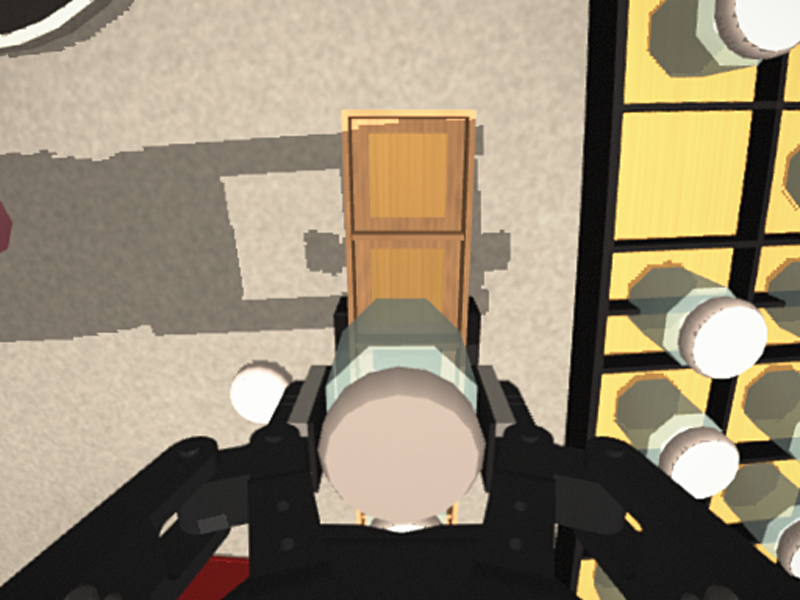

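Call:
jog_arm(
  series=[
    [[0, 0.2, 3, 0, 0, 0, 4], [0, 0.2, 5.5, 0, 0, 0, 4], [0, 0.2, 7, 0, 0, 0, 4], [0, 0.2, 7.8, 0, 0, 0, 4], [0, 0.2, 7.8, 0, 0, 0, 4]],
  ],
)

```text
clock: 21.08
eef_pos: [651.1, 23.8, 78.5]
tcp_rot: [-3.141, -0.0, 1.519]
contact_force: [0.2, 0.2, -1.6]
opening: 0.533
```

Call:
jog_arm(
  series=[
    [[0, 0, 0, 0, 0, 0, 4], [0, 0, 0, 0, 0, 0, 4]],
  ],
)

```text
clock: 21.32
eef_pos: [651.7, 23.8, 79.4]
tcp_rot: [3.14, -0.0, 1.519]
contact_force: [-0.2, 0.2, -0.5]
opening: 0.527
```

```bash
python3 -c "
from h import *
plan(651,24,71,87)
f,c=grab('wrist','w18')
"
```

```text
pos [651.7  23.8  79.4] yaw 87.0 q [0.03 0.56 1.68 0.   0.9  0.09] t 21.32
shift cm [ 0.02 -0.07  0.84] turn deg [ 0.1 -0.   0. ]
```

View pics/w18.png

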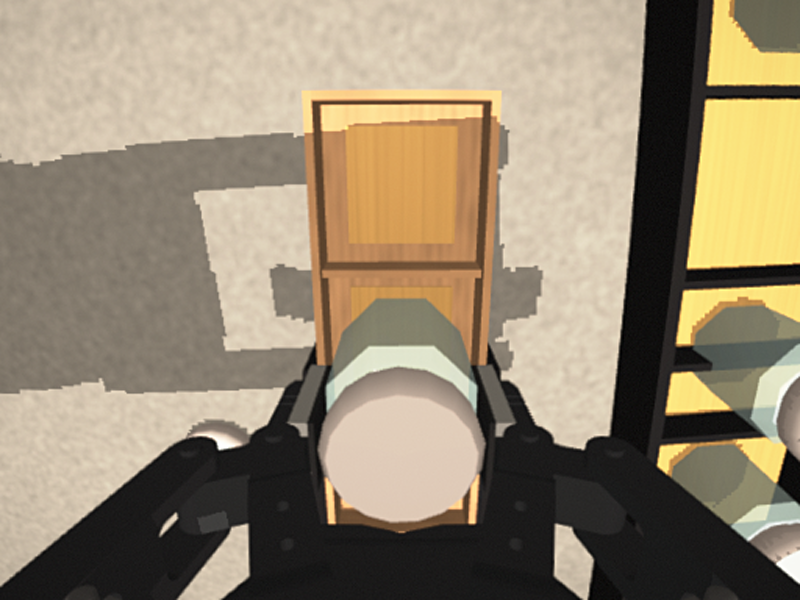

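Centred over pocket 3. Lowering in small steps until the weight comes off.

Call:
jog_arm(
  series=[
    [[0, 0, 0.3, 0, 0, 0, 4], [0, 0, 0.5, 0, 0, 0, 4], [0, 0, 0.6, 0, 0, 0, 4], [0, 0, 0.6, 0, 0, 0, 4]],
  ],
)

```text
clock: 21.88
eef_pos: [651.0, 23.8, 72.4]
tcp_rot: [-3.141, -0.0, 1.519]
contact_force: [0.4, 0.1, -1.2]
opening: 0.531
```

Call:
jog_arm(
  series=[
    [[0, 0, 0.05, 0, 0, 0, 4], [0, 0, 0.05, 0, 0, 0, 4]],
  ],
)

```text
clock: 22.12
eef_pos: [651.1, 23.8, 72.1]
tcp_rot: [3.142, -0.0, 1.519]
contact_force: [0.8, 0.9, -1.8]
opening: 0.527
```

Call:
jog_arm(
  series=[
    [[0, 0, 0.07, 0, 0, 0, 4], [0, 0, 0.07, 0, 0, 0, 4]],
  ],
)

```text
clock: 22.38
eef_pos: [651.1, 23.8, 71.3]
tcp_rot: [-3.142, -0.0, 1.519]
contact_force: [0.2, 0.9, -1.0]
opening: 0.534
```

Call:
jog_arm(
  series=[
    [[0, 0, 0.05, 0, 0, 0, 4], [0, 0, 0.05, 0, 0, 0, 4]],
  ],
)

```text
clock: 22.62
eef_pos: [651.1, 23.8, 70.9]
tcp_rot: [-3.142, 0.0, 1.519]
contact_force: [-0.6, -0.4, -0.7]
opening: 0.53
```

Call:
jog_arm(
  series=[
    [[0, 0, 0, 0, 0, 0, 4.2], [0, 0, 0, 0, 0, 0, 4.6], [0, 0, 0, 0, 0, 0, 5], [0, 0, 0, 0, 0, 0, 5.6], [0, 0, 0, 0, 0, 0, 6]],
  ],
  newtons=20,
)

```text
clock: 23.25
eef_pos: [651.2, 23.8, 71.0]
tcp_rot: [3.141, -0.0, 1.519]
contact_force: [1.2, 0.3, 0.4]
opening: 0.702
```

Call:
jog_arm(
  series=[
    [[0, 0, -0.5, 0, 0, 0, 6.3], [0, 0, -2, 0, 0, 0, 6.5], [0, 0, -5, 0, 0, 0, 6.5], [0, 0, -9, 0, 0, 0, 7], [0, 0, -14, 0, 0, 0, 7]],
  ],
)

```text
clock: 23.88
eef_pos: [650.6, 23.8, 212.6]
tcp_rot: [-3.141, 0.0, 1.519]
contact_force: [0.6, -0.5, -1.0]
opening: 0.82
```

```bash
python3 -c "
from h import *
grab('scene','sc14'); f,c=grab('wrist','w19');plan(478,233,230,87)
"
```

```text
pos [654.6  23.9 218.4] yaw 87.0 q [0.03 0.41 1.59 0.   1.14 0.09] t 23.98
shift cm [ 19.97 -18.7   -1.34] turn deg [ 0.6 -0.1  0. ]
```

View pics/w19.png

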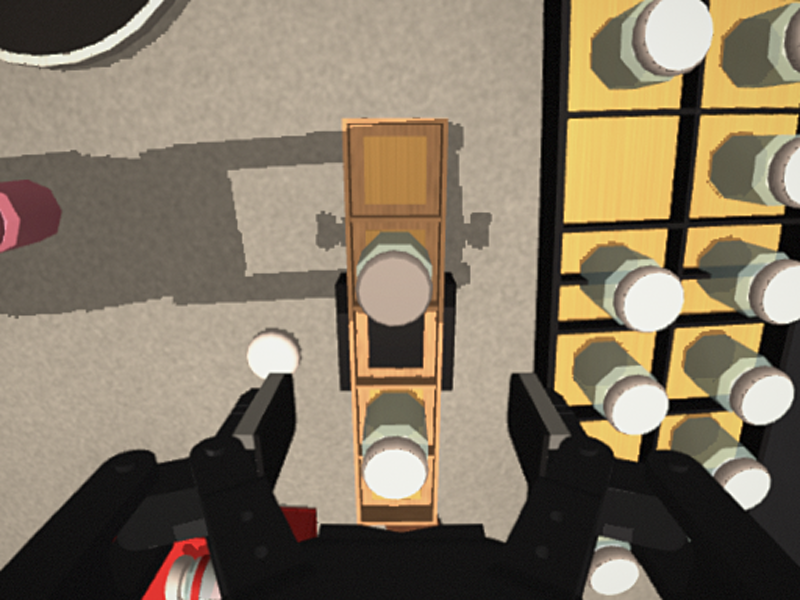

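View pics/sc14.png

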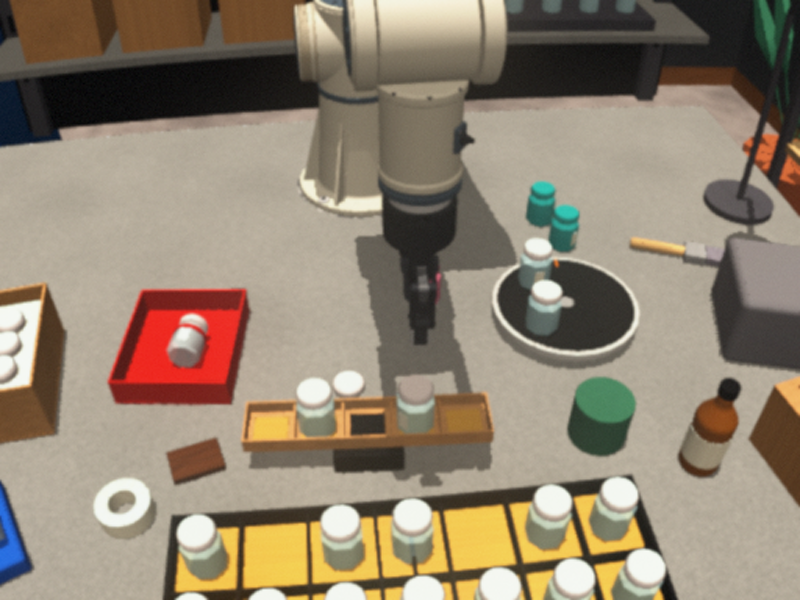

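Call:
jog_arm(
  series=[
    [[5, -5, 0, 0, 0, 0, 7], [10, -9.5, 0, 0, 0, 0, 7], [15, -14, -1, 0, 0, 0, 7], [19, -17.5, -1, 0, 0, 0, 7], [20, -18.7, -1, 0, 0, 0, 7]],
  ],
)

```text
clock: 24.6
eef_pos: [472.7, 235.3, 221.8]
tcp_rot: [3.141, -0.001, 1.521]
contact_force: [1.6, 0.1, -0.4]
opening: 0.824
```

Call:
jog_arm(
  series=[
    [[0, 0, 0, 0, 0, 0, 7], [0, 0, 0, 0, 0, 0, 7], [0, 0, 0, 0, 0, 0, 7]],
  ],
)

```text
clock: 24.98
eef_pos: [475.5, 232.4, 220.9]
tcp_rot: [3.141, 0.0, 1.518]
contact_force: [-0.6, -0.6, -0.2]
opening: 0.823
```

```bash
cat > look.py <<'E'
import sys
from ang import *
tag,x,y,zt=sys.argv[1],*map(float,sys.argv[2:5])
f,cm=grab('wrist',tag);plan(x,y,zt-44,None)
H=hsv(f);u,v=proj(cm,[x,y,zt])[0].astype(int);s=45
w=(H[...,2]>150)&(H[...,1]<75)
for b in blobs(w,300):
    if abs(b[1][0]-u)<40 and abs(b[1][1]-v)<40: print(b[0],b[1].round(1),toplane(cm,b[1],zt)[0].round(1))
u0,v0=max(u-s,0),max(v-s,0);print("crop origin",u0,v0,"scale",600/(2*s))
c=f[v0:v0+2*s,u0:u0+2*s,::-1];cv2.imwrite(f"pics/{tag}c.png",cv2.resize(c,None,fx=600/(2*s),fy=600/(2*s),interpolation=cv2.INTER_CUBIC))
E
python3 look.py w20 478 233 102
```

```text
pos [475.4 232.4 220.8] yaw 87.0 q [ 0.45  0.22  1.85 -0.    1.08  0.5 ] t 25.02
shift cm [ 0.08  0.26 16.28] turn deg [0. 0. 0.]
[    0     0   512   347 86783] [266.8 147. ] [485.9 264.4 102. ]
crop origin 214 136 scale 6.666666666666667
```

View pics/w20c.png

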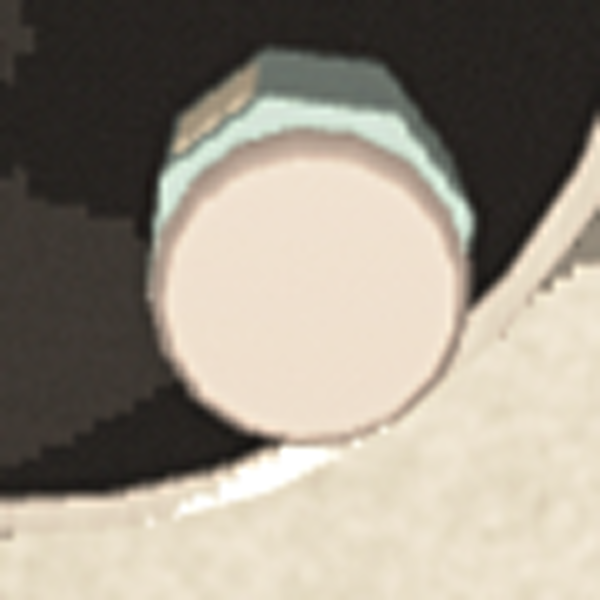

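View pics/w20.png

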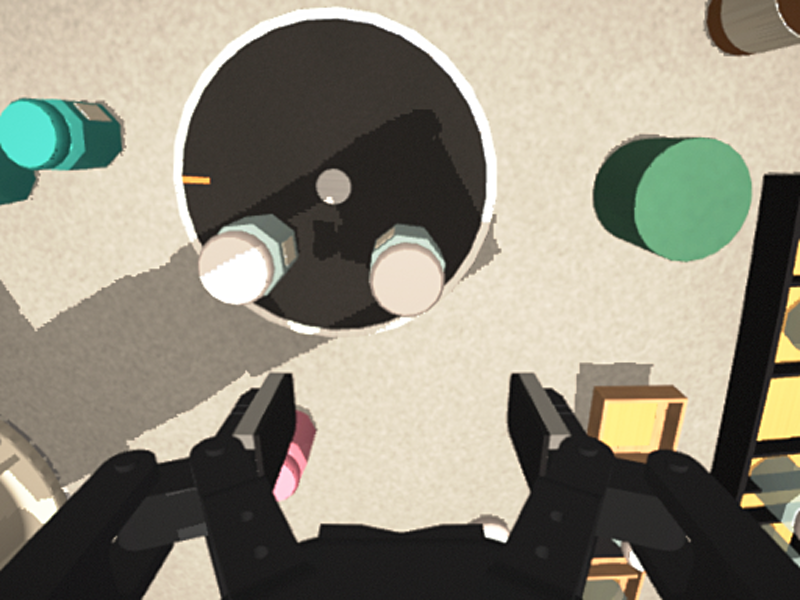

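```bash
python3 - <<'E'
from ang import *
cm=cam('wrist')
o=np.array([214,136]);k=600/90
print(toplane(cm,[o+np.array([312,298])/k],102))
angs(cm,np.array([[163,180],[262,97],[400,112],[472,212]])/k+o,82)
plan(477,232,59,None)
E
```

```text
[[479.03178222 233.78037971 102.        ]]
edge len 18.8 ang mod45 37.2
edge len 19.9 ang mod45 35.8
edge len 18.2 ang mod45 33.1
pos [475.4 232.4 220.8] yaw 87.0 q [ 0.45  0.22  1.85 -0.    1.08  0.5 ] t 25.02
shift cm [-0.03  0.16 16.18] turn deg [0. 0. 0.]
```

Call:
jog_arm(
  series=[
    [[-0.1, 0.35, 1, 0, 0, 10, 7], [-0.1, 0.35, 2, 0, 0, 20, 7], [-0.1, 0.35, 3, 0, 0, 30, 6.8], [-0.1, 0.35, 4, 0, 0, 40, 6.8], [-0.1, 0.35, 5, 0, 0, 50, 6.8]],
  ],
)

```text
clock: 25.65
eef_pos: [478.7, 231.3, 170.4]
tcp_rot: [3.142, 0.0, 0.639]
contact_force: [0.5, -0.3, 0.3]
opening: 0.797
```

Call:
jog_arm(
  series=[
    [[0, 0, 0, 0, 0, 1.2, 6.8], [0, 0, 0, 0, 0, 1.2, 6.8]],
  ],
)

```text
clock: 25.9
eef_pos: [478.6, 231.7, 171.1]
tcp_rot: [3.142, -0.0, 0.628]
contact_force: [0.2, -0.5, -0.8]
opening: 0.797
```

```bash
python3 look.py w21 479 233.7 102
```

```text
pos [478.6 231.9 171.3] yaw 36.0 q [ 0.45  0.28  1.89 -0.    0.97  1.39] t 25.95
shift cm [ 0.14 -0.13 11.33] turn deg [ 0. -0. -0.]
[ 226  163   57   62 2895] [253.8 193. ] [482.8 236.7 102. ]
crop origin 209 154 scale 6.666666666666667
```

View pics/w21.png

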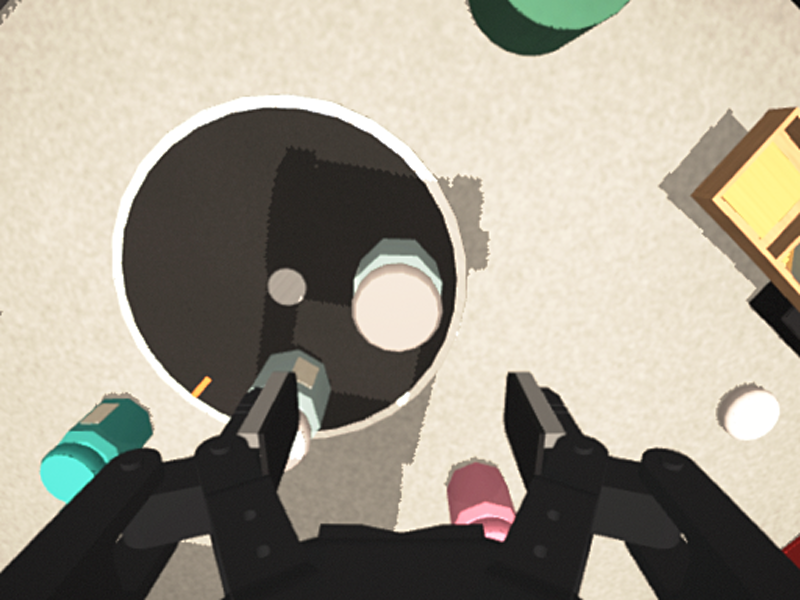

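Call:
jog_arm(
  series=[
    [[0.2, -0.1, 4, 0, 0, 0, 6.6], [0.2, -0.1, 7, 0, 0, 0, 6.6], [0.2, -0.1, 9.5, 0, 0, 0, 6.6], [0.2, -0.1, 11, 0, 0, 0, 6.6], [0.2, -0.1, 11.1, 0, 0, 0, 6.6]],
  ],
)

```text
clock: 26.58
eef_pos: [478.9, 233.8, 59.4]
tcp_rot: [-3.141, 0.001, 0.626]
contact_force: [0.3, -0.7, 0.7]
opening: 0.771
```

Call:
jog_arm(
  series=[
    [[0, 0, 0, 0, 0, 0, 6.6], [0, 0, 0, 0, 0, 0, 6.6]],
  ],
)

```text
clock: 26.82
eef_pos: [479.8, 234.3, 60.8]
tcp_rot: [3.141, -0.002, 0.626]
contact_force: [-0.1, 0.4, 0.7]
opening: 0.773
```

```bash
python3 look.py w22 479 233.7 102
```

```text
pos [479.7 234.2  60.8] yaw 35.9 q [0.45 0.44 1.96 0.   0.74 1.4 ] t 26.88
shift cm [-0.09  0.    0.28] turn deg [ 0.  -0.1 -0. ]
crop origin 210 250 scale 6.666666666666667
```

View pics/w22.png

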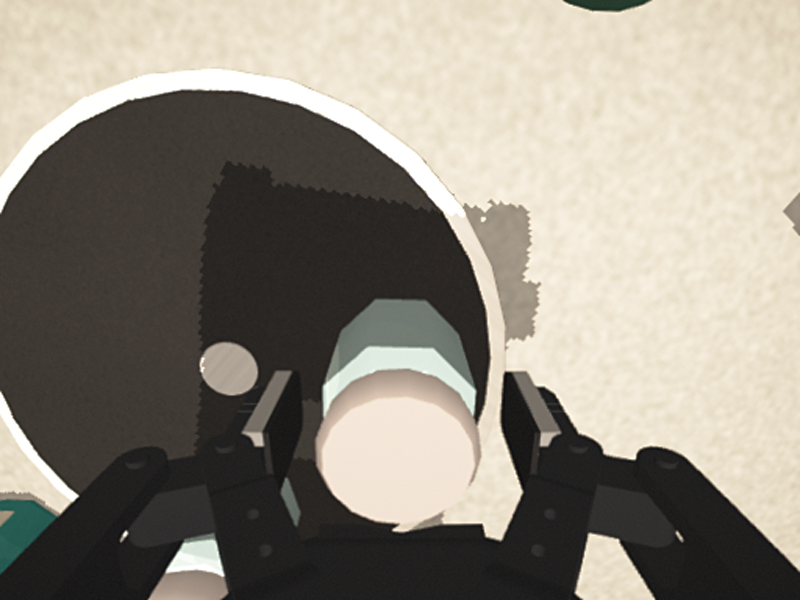

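Call:
jog_arm(
  series=[
    [[0, 0, 0.15, 0, 0, 0, 5.6], [0, 0, 0.15, 0, 0, 0, 4.9], [0, 0, 0.15, 0, 0, 0, 4.4], [0, 0, 0.15, 0, 0, 0, 4], [0, 0, 0.15, 0, 0, 0, 4]],
  ],
  newtons=35,
)

```text
clock: 27.5
eef_pos: [479.5, 234.1, 58.7]
tcp_rot: [3.141, -0.001, 0.626]
contact_force: [0.6, 0.2, 4.3]
opening: 0.53
```

Call:
jog_arm(
  series=[
    [[0, 0, 0, 0, 0, 0, 4]],
  ],
)

```text
clock: 27.62
eef_pos: [479.5, 234.1, 58.7]
tcp_rot: [3.142, -0.001, 0.626]
contact_force: [-1.0, -0.0, 5.4]
opening: 0.53
```

Call:
jog_arm(
  series=[
    [[0, 0, -1.5, 0, 0, 0, 4], [0, 0, -5, 0, 0, 0, 4], [0, 0, -9, 0, 0, -8, 4], [0, 0, -12, 0, 0, -18, 4], [0, 0, -13, 0, 0, -28, 4]],
  ],
)

```text
clock: 28.25
eef_pos: [479.8, 234.3, 191.1]
tcp_rot: [3.14, -0.002, 1.12]
contact_force: [0.4, -0.0, -1.1]
opening: 0.531
```

Call:
jog_arm(
  series=[
    [[0, 0, 0, 0, 0, -10, 4], [0, 0, 0, 0, 0, -20, 4], [0, 0, 0, 0, 0, -23, 4], [0, 0, 0, 0, 0, -23, 4]],
  ],
)

```text
clock: 28.75
eef_pos: [478.9, 233.8, 188.8]
tcp_rot: [-3.141, 0.0, 1.515]
contact_force: [-0.0, 0.1, -1.6]
opening: 0.534
```

```bash
python3 -c "
from h import *
plan(654.3,87,170,87)
f,c=grab('wrist','w23')
"
```

```text
pos [478.9 233.8 188.8] yaw 86.8 q [ 0.45  0.26  1.87 -0.    1.01  0.51] t 28.75
shift cm [-13.68  18.33   1.88] turn deg [-0.   0.  -0.2]
```

View pics/w23.png

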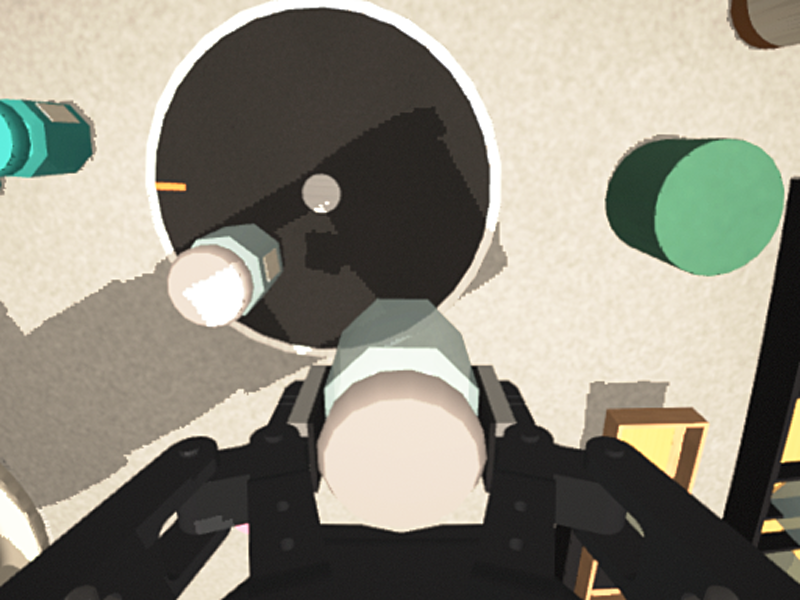

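Call:
jog_arm(
  series=[
    [[-3.7, 5, 0.5, 0, 0, 0, 4], [-7.2, 10, 1, 0, 0, 0, 4], [-10.7, 14.5, 1.5, 0, 0, 0, 4], [-13.2, 17.7, 1.9, 0, 0, 0, 4], [-13.7, 18.3, 1.9, 0, 0, 0, 4]],
  ],
)

```text
clock: 29.42
eef_pos: [655.6, 85.1, 168.9]
tcp_rot: [-3.141, 0.0, 1.512]
contact_force: [-0.4, -0.2, -1.3]
opening: 0.531
```

Call:
jog_arm(
  series=[
    [[0, 0, 0, 0, 0, 0, 4], [0, 0, 0, 0, 0, 0, 4], [0, 0, 0, 0, 0, 0, 4]],
  ],
)

```text
clock: 29.8
eef_pos: [653.7, 88.1, 169.7]
tcp_rot: [-3.142, -0.0, 1.517]
contact_force: [-0.1, 0.1, -1.8]
opening: 0.533
```

```bash
python3 -c "
from h import *
f,c=grab('wrist','w24')
plan(654.3,86.7,75,87)
"
```

```text
pos [653.8  87.9 169.7] yaw 86.9 q [0.13 0.46 1.61 0.   1.07 0.19] t 29.85
shift cm [-0.12  0.05  9.47] turn deg [ 0.  -0.  -0.1]
```

View pics/w24.png

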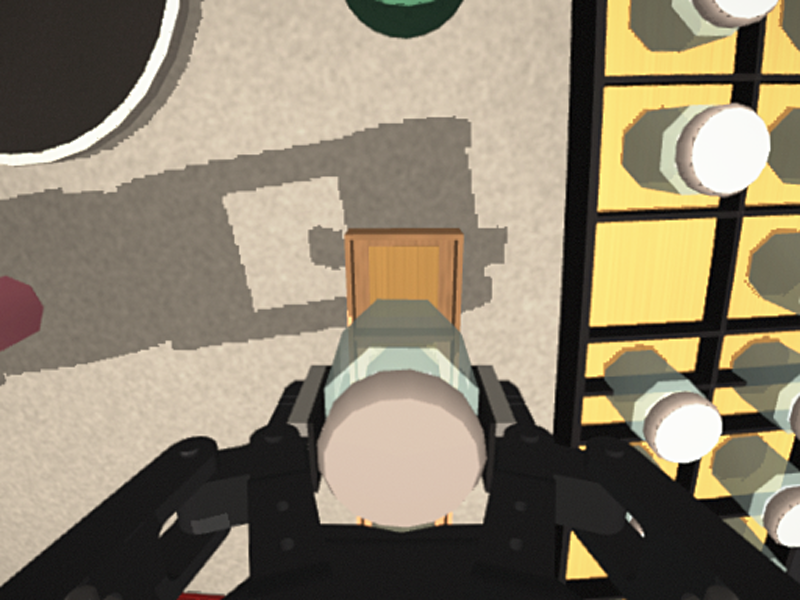

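```bash
python3 -c "
from h import *
print(toplane(cam('wrist'),[[347*.64,229*.64],[463*.64,229*.64]],57))
"
```

```text
[[625.68058475 123.47091635  57.        ]
 [689.54860394 120.08635638  57.        ]]
```

Call:
jog_arm(
  series=[
    [[0, 0.1, 3, 0, 0, 0, 4], [0, 0.1, 6, 0, 0, 0, 4], [0, 0.1, 8, 0, 0, 0, 4], [0, 0.1, 9, 0, 0, 0, 4], [0, 0.1, 9.1, 0, 0, 0, 4]],
  ],
)

```text
clock: 30.48
eef_pos: [655.2, 87.2, 78.2]
tcp_rot: [-3.141, 0.0, 1.516]
contact_force: [-0.4, -0.2, -1.1]
opening: 0.534
```

Call:
jog_arm(
  series=[
    [[0, 0, 0, 0, 0, 0, 4], [0, 0, 0, 0, 0, 0, 4]],
  ],
)

```text
clock: 30.72
eef_pos: [656.0, 87.1, 79.4]
tcp_rot: [3.14, -0.0, 1.516]
contact_force: [0.5, -0.2, -0.6]
opening: 0.534
```

```bash
python3 -c "
from h import *
plan(655,87.7,71,87)
f,c=grab('wrist','w25')
grab('side','s25')
"
```

```text
pos [656.   87.1  79.4] yaw 86.8 q [0.13 0.57 1.66 0.   0.91 0.18] t 30.73
shift cm [ 0.05 -0.1   0.84] turn deg [ 0.1 -0.  -0.2]
```

View pics/w25.png

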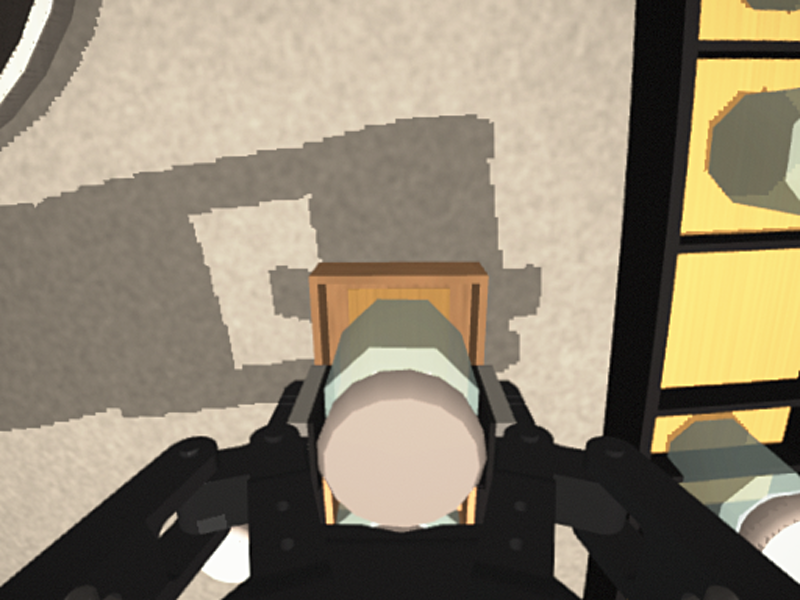

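View pics/s25.png

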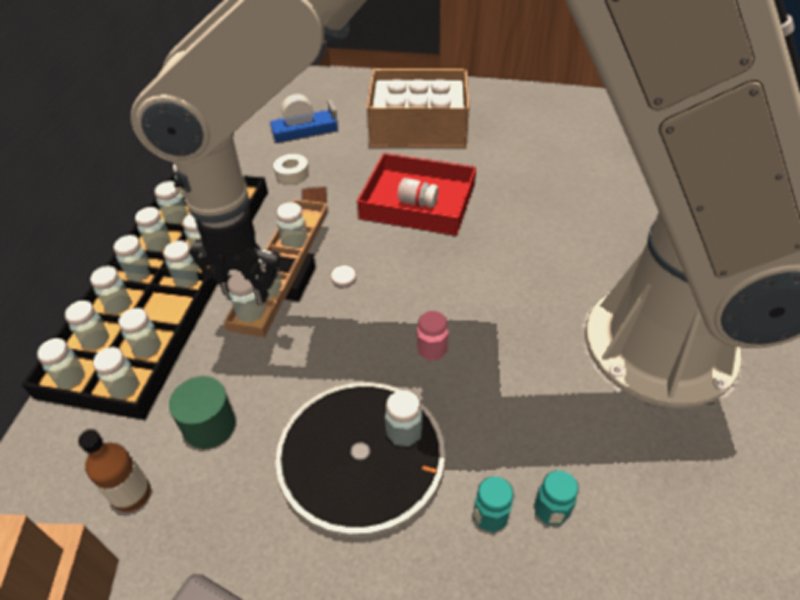

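Call:
jog_arm(
  series=[
    [[0, -0.05, 0.3, 0, 0, 0, 4], [0, -0.05, 0.6, 0, 0, 0, 4], [0, -0.05, 0.8, 0, 0, 0, 4], [0, -0.05, 0.8, 0, 0, 0, 4]],
  ],
)

```text
clock: 31.32
eef_pos: [654.6, 87.1, 70.0]
tcp_rot: [-3.141, 0.0, 1.516]
contact_force: [-0.1, -0.4, -0.4]
opening: 0.532
```

Call:
jog_arm(
  series=[
    [[0, 0, 0.08, 0, 0, 0, 4], [0, 0, 0.08, 0, 0, 0, 4]],
  ],
)

```text
clock: 31.58
eef_pos: [654.9, 87.1, 69.6]
tcp_rot: [3.142, -0.0, 1.516]
contact_force: [0.2, 0.7, -0.7]
opening: 0.528
```

Call:
jog_arm(
  series=[
    [[0, 0, 0.06, 0, 0, 0, 4], [0, 0, 0.06, 0, 0, 0, 4]],
  ],
)

```text
clock: 31.82
eef_pos: [654.8, 87.1, 69.0]
tcp_rot: [-3.142, -0.0, 1.516]
contact_force: [0.6, 0.5, -1.0]
opening: 0.528
```

Call:
jog_arm(
  series=[
    [[0, 0, 0, 0, 0, 0, 4.2], [0, 0, 0, 0, 0, 0, 4.6], [0, 0, 0, 0, 0, 0, 5], [0, 0, 0, 0, 0, 0, 5.6], [0, 0, 0, 0, 0, 0, 6]],
  ],
  newtons=20,
)

```text
clock: 32.45
eef_pos: [654.9, 87.1, 69.1]
tcp_rot: [3.141, -0.0, 1.516]
contact_force: [-0.3, 1.0, 0.6]
opening: 0.704
```

Call:
jog_arm(
  series=[
    [[0, 0, -0.5, 0, 0, 0, 6.3], [0, 0, -2, 0, 0, 0, 6.5], [0, 0, -5, 0, 0, 0, 6.5], [0, 0, -9, 0, 0, 0, 7], [0, 0, -14, 0, 0, 0, 7]],
  ],
)

```text
clock: 33.08
eef_pos: [654.4, 87.0, 210.7]
tcp_rot: [-3.141, 0.0, 1.516]
contact_force: [0.6, 0.2, 0.3]
opening: 0.822
```

```bash
python3 -c "
from h import *
grab('scene','sc26'); f,c=grab('wrist','w26');plan(377,247,230,87)
"
```

```text
pos [658.3  87.5 216.6] yaw 86.8 q [0.13 0.42 1.57 0.   1.14 0.19] t 33.17
shift cm [ 14.38 -28.95  -1.62] turn deg [ 0.6 -0.1 -0.2]
```

View pics/w26.png

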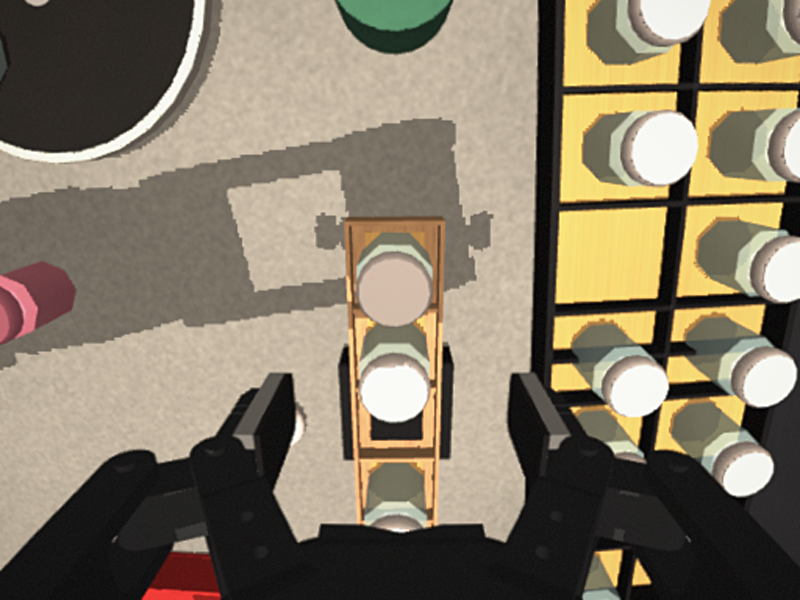

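View pics/sc26.png

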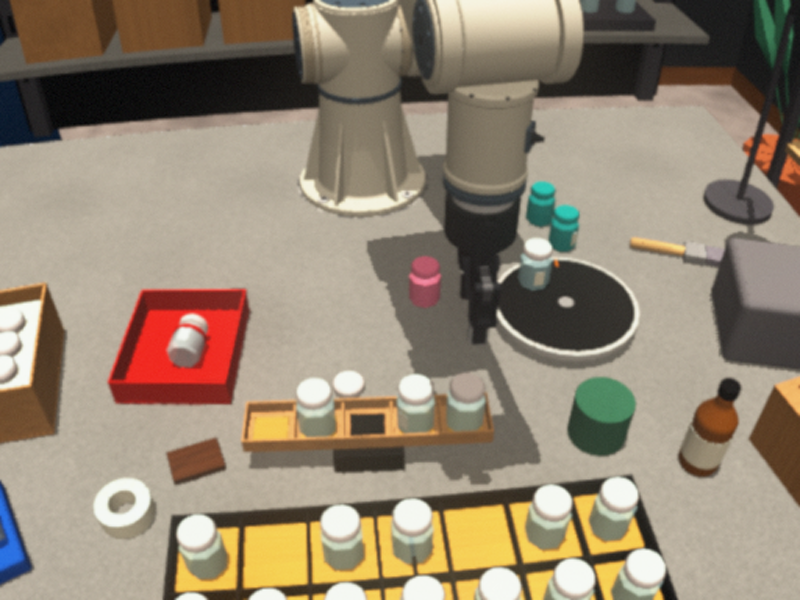

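Call:
jog_arm(
  series=[
    [[3, -6, -1, 0, 0, 0, 7], [6, -12, -1, 0, 0, -8, 7], [9, -18, -1, 0, 0, -16, 7], [12, -24, -1, 0, 0, -24, 7], [14.3, -28.5, -1, 0, 0, -32, 7]],
  ],
)

```text
clock: 33.8
eef_pos: [382.6, 242.7, 219.6]
tcp_rot: [3.14, -0.0, 2.078]
contact_force: [-0.0, 0.6, 1.2]
opening: 0.821
```

Call:
jog_arm(
  series=[
    [[0, 0, 0, 0, 0, 0, 7], [0, 0, 0, 0, 0, 0, 7], [0, 0, 0, 0, 0, 0, 7]],
  ],
)

```text
clock: 34.17
eef_pos: [385.4, 241.7, 219.2]
tcp_rot: [3.141, 0.0, 2.072]
contact_force: [-0.2, 0.1, -0.1]
opening: 0.821
```

```bash
python3 look.py w27 377 247 102
```

```text
pos [385.3 241.5 219.1] yaw 118.7 q [ 0.56  0.1   2.   -0.    1.05  0.06] t 34.23
shift cm [ 0.88 -0.47 16.11] turn deg [0. 0. 0.]
[     0      0    512    365 107869] [242.6 156.7] [362.2 256.9 102. ]
[ 227  143   51   53 2037] [251.9 169.5] [375.  250.6 102. ]
crop origin 206 128 scale 6.666666666666667
```

View pics/w27c.png

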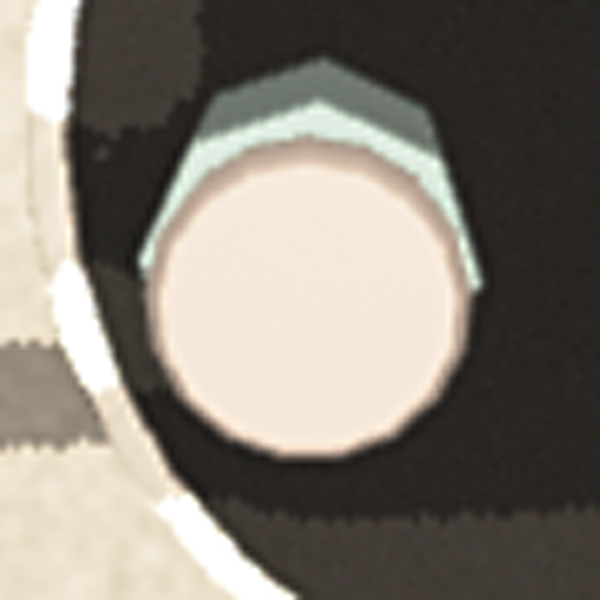

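View pics/w27.png

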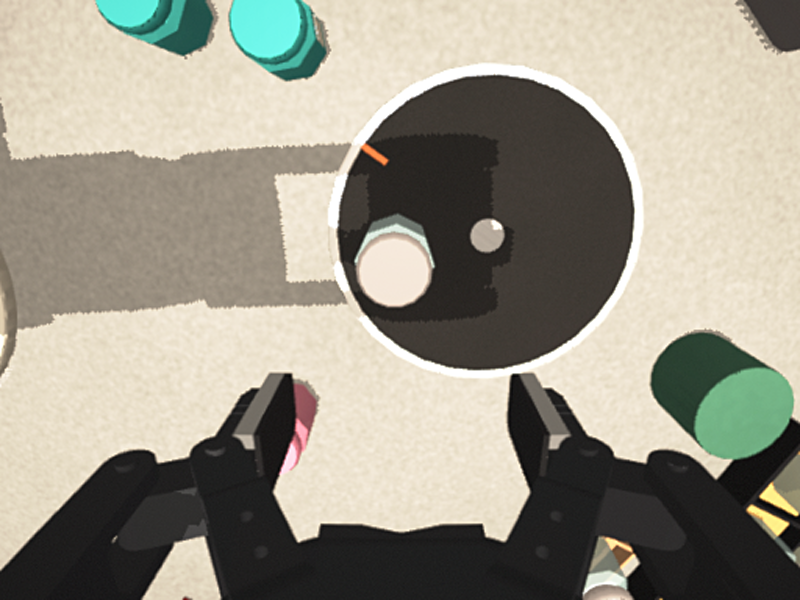

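```bash
python3 - <<'E'
from ang import *
cm=cam('wrist')
o=np.array([206,128]);k=600/90
print(toplane(cm,[o+np.array([312,308])/k],102))
angs(cm,np.array([[195,145],[320,100],[440,157]])/k+o,82)
plan(377.5,247,140,140)
E
```

```text
[[377.65747971 247.04509053 102.        ]]
edge len 18.9 ang mod45 3.6
edge len 18.9 ang mod45 3.3
pos [385.3 241.5 219.1] yaw 118.7 q [ 0.56  0.1   2.   -0.    1.05  0.06] t 34.23
shift cm [ 0.86 -0.43  7.91] turn deg [  0.    0.  -21.3]
```

Call:
jog_arm(
  series=[
    [[0.4, -0.2, 2, 0, 0, -7, 7], [0.9, -0.4, 4, 0, 0, -14, 7], [0.9, -0.4, 5.5, 0, 0, -19.8, 6.8], [0.9, -0.4, 6, 0, 0, -19.8, 6.8], [0.9, -0.4, 6, 0, 0, -19.8, 6.8]],
  ],
)

```text
clock: 34.85
eef_pos: [376.8, 247.6, 158.9]
tcp_rot: [-3.141, -0.0, 2.416]
contact_force: [-0.9, 0.1, 0.5]
opening: 0.794
```

Call:
jog_arm(
  series=[
    [[0, 0, 0, 0, 0, 0, 6.6], [0, 0, 0, 0, 0, 0, 6.6]],
  ],
)

```text
clock: 35.1
eef_pos: [376.8, 248.1, 159.5]
tcp_rot: [3.141, 0.0, 2.419]
contact_force: [-0.7, -0.1, -0.4]
opening: 0.772
```

```bash
python3 look.py w28 377.7 247 102
```

```text
pos [376.7 248.1 159.4] yaw 138.6 q [ 0.58  0.17  2.06  0.    0.9  -0.27] t 35.15
shift cm [-0.15 -0.02 10.14] turn deg [0. 0. 0.]
[ 226  170   61   65 3182] [256.4 201.4] [372.8 250.4 102. ]
crop origin 212 164 scale 6.666666666666667
```

View pics/w28.png

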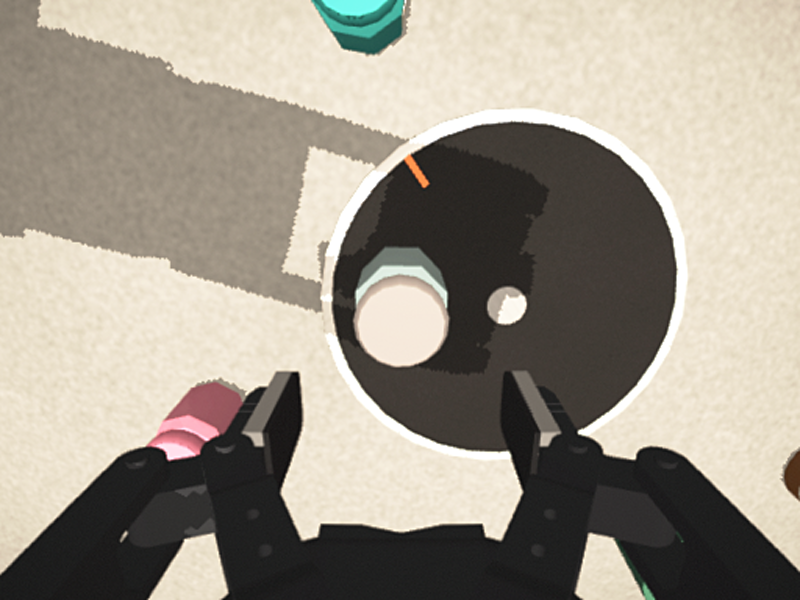

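Call:
jog_arm(
  series=[
    [[-0.1, 0, 4, 0, 0, 0, 6.6], [-0.1, 0, 7, 0, 0, 0, 6.6], [-0.1, 0, 9, 0, 0, 0, 6.6], [-0.1, 0, 10, 0, 0, 0, 6.6], [-0.1, 0, 10, 0, 0, 0, 6.6]],
  ],
)

```text
clock: 35.78
eef_pos: [377.1, 247.3, 58.8]
tcp_rot: [-3.141, -0.0, 2.42]
contact_force: [-0.6, -0.4, -0.5]
opening: 0.773
```

Call:
jog_arm(
  series=[
    [[0, 0, 0, 0, 0, 0, 6.6], [0, 0, 0, 0, 0, 0, 6.6]],
  ],
)

```text
clock: 36.02
eef_pos: [377.7, 247.6, 59.7]
tcp_rot: [3.14, 0.0, 2.42]
contact_force: [-0.7, 0.1, 0.0]
opening: 0.771
```

```bash
python3 look.py w29 377.7 247 102
```

```text
pos [377.6 247.6  59.6] yaw 138.6 q [ 0.58  0.35  2.13  0.    0.66 -0.27] t 36.08
shift cm [-0.05 -0.04  0.16] turn deg [0.1 0.  0. ]
[  180   221   130   125 11564] [247.7 283.5] [370.1 248.6 102. ]
crop origin 212 252 scale 6.666666666666667
```

View pics/w29.png

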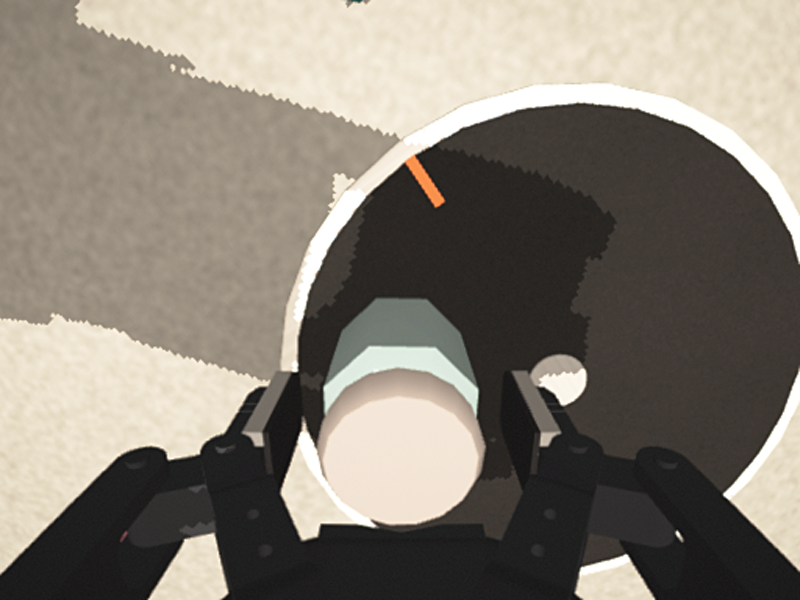

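Call:
jog_arm(
  series=[
    [[0, 0, 0.05, 0, 0, 0, 5.6], [0, 0, 0.05, 0, 0, 0, 4.9], [0, 0, 0.05, 0, 0, 0, 4.4], [0, 0, 0.05, 0, 0, 0, 4], [0, 0, 0.05, 0, 0, 0, 4]],
  ],
  newtons=35,
)

```text
clock: 36.7
eef_pos: [377.2, 247.3, 58.8]
tcp_rot: [3.142, 0.0, 2.42]
contact_force: [-1.2, -0.6, 4.7]
opening: 0.536
```

Call:
jog_arm(
  series=[
    [[0, 0, 0, 0, 0, 0, 4]],
  ],
)

```text
clock: 36.83
eef_pos: [377.2, 247.3, 58.7]
tcp_rot: [3.142, 0.0, 2.42]
contact_force: [-0.8, -0.2, 5.7]
opening: 0.534
```

Call:
jog_arm(
  series=[
    [[0, 0, -1.5, 0, 0, 0, 4], [0, 0, -5, 0, 0, 0, 4], [0, 0, -9, 0, 0, 8, 4], [0, 0, -12, 0, 0, 18, 4], [0, 0, -14, 0, 0, 28, 4]],
  ],
)

```text
clock: 37.45
eef_pos: [377.4, 247.5, 200.9]
tcp_rot: [3.139, -0.001, 1.925]
contact_force: [-1.0, -0.2, -1.5]
opening: 0.531
```

Call:
jog_arm(
  series=[
    [[0, 0, 0, 0, 0, 10, 4], [0, 0, 0, 0, 0, 20, 4], [0, 0, 0, 0, 0, 23.5, 4], [0, 0, 0, 0, 0, 23.5, 4]],
  ],
)

```text
clock: 37.95
eef_pos: [377.1, 247.2, 199.1]
tcp_rot: [3.141, -0.0, 1.522]
contact_force: [1.2, 0.8, -0.8]
opening: 0.533
```

```bash
python3 -c "
from h import *
plan(642,-163,200,87)
f,c=grab('wrist','w30')
"
```

```text
pos [377.1 247.2 199.1] yaw 87.2 q [ 0.58  0.12  2.02 -0.    1.    0.63] t 37.95
shift cm [-39.67  28.48  -0.09] turn deg [ 0.  -0.   0.2]
```

View pics/w30.png

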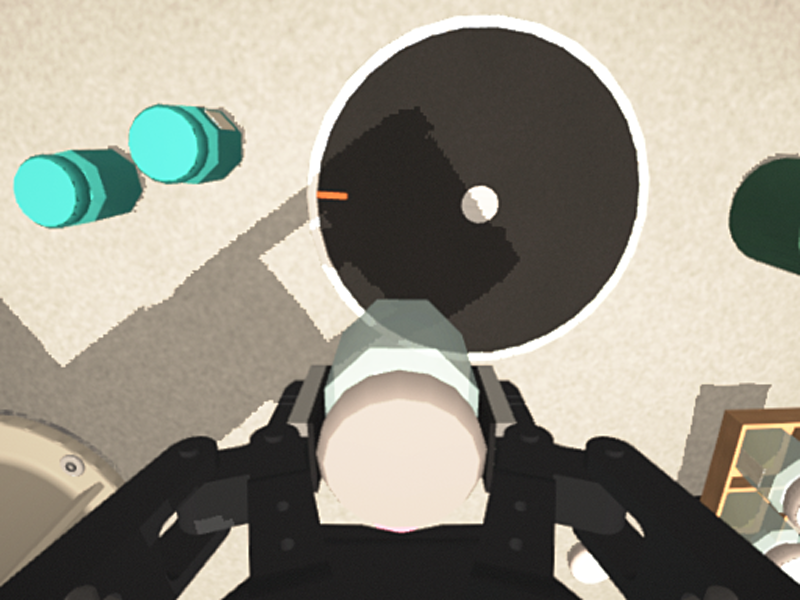

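Call:
jog_arm(
  series=[
    [[-3.5, 2.5, 0, 0, 0, 0, 4], [-8, 5.7, 0, 0, 0, 0, 4], [-13, 9.3, 0, 0, 0, 0, 4], [-18, 12.9, 0, 0, 0, 0, 4], [-22.5, 16.2, 0, 0, 0, 0, 4]],
  ],
)

```text
clock: 38.62
eef_pos: [528.7, 12.5, 198.9]
tcp_rot: [3.141, -0.0, 1.522]
contact_force: [0.1, 1.7, -1.3]
opening: 0.531
```

Call:
jog_arm(
  series=[
    [[-4.5, 3.2, 0, 0, 0, 0, 4], [-9, 6.5, 0.5, 0, 0, 0, 4], [-13, 9.5, 1, 0, 0, 0, 4], [-16.2, 11.7, 1.5, 0, 0, 0, 4], [-17.1, 12.3, 1.5, 0, 0, 0, 4]],
  ],
)

```text
clock: 39.25
eef_pos: [642.5, -164.3, 182.9]
tcp_rot: [-3.141, 0.0, 1.52]
contact_force: [-0.7, 0.5, -0.7]
opening: 0.533
```

Call:
jog_arm(
  series=[
    [[0, 0, 0, 0, 0, 0, 4], [0, 0, 0, 0, 0, 0, 4], [0, 0, 0, 0, 0, 0, 4]],
  ],
)

```text
clock: 39.62
eef_pos: [641.7, -161.3, 183.9]
tcp_rot: [3.141, -0.0, 1.522]
contact_force: [0.1, -0.2, -1.6]
opening: 0.53
```

```bash
python3 -c "
from h import *
f,c=grab('wrist','w31')
plan(642,-163,75,87)
"
```

```text
pos [ 641.9 -161.4  183.9] yaw 87.2 q [-0.25  0.45  1.59  0.    1.1  -0.2 ] t 39.67
shift cm [-0.15  0.02 10.89] turn deg [ 0.  -0.   0.2]
```

View pics/w31.png

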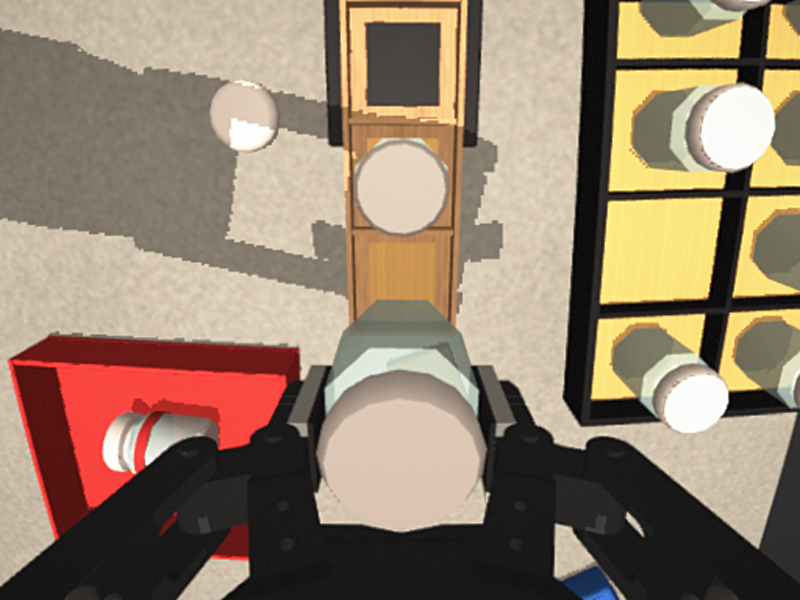

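```bash
python3 -c "
from h import *
cm=cam('wrist')
print(toplane(cm,[[403.5*.64,64*.64]],38),toplane(cm,[[402*.64,188*.64]],110))
print(toplane(cm,[[348*.64,229*.64],[455*.64,229*.64]],52))
"
```

```text
[[648.9251052  -38.39915211  38.        ]] [[ 644.92629954 -102.19060853  110.        ]]
[[ 611.72341163 -129.20929354   52.        ]
 [ 675.05987258 -132.23074321   52.        ]]
```

Call:
jog_arm(
  series=[
    [[-0.15, 0, 3.5, 0, 0, 0, 4], [-0.15, 0, 7, 0, 0, 0, 4], [-0.15, 0, 9.3, 0, 0, 0, 4], [-0.15, 0, 10.4, 0, 0, 0, 4], [-0.15, 0, 10.4, 0, 0, 0, 4]],
  ],
)

```text
clock: 40.3
eef_pos: [641.8, -163.6, 79.3]
tcp_rot: [-3.141, -0.0, 1.521]
contact_force: [-0.9, -0.1, -0.9]
opening: 0.531
```

Call:
jog_arm(
  series=[
    [[0, 0, 0, 0, 0, 0, 4], [0, 0, 0, 0, 0, 0, 4]],
  ],
)

```text
clock: 40.55
eef_pos: [642.7, -164.1, 80.6]
tcp_rot: [3.14, 0.0, 1.521]
contact_force: [0.0, 0.8, -1.6]
opening: 0.534
```

```bash
python3 -c "
from h import *
plan(642.2,-163,70,87)
f,c=grab('wrist','w32')
"
```

```text
pos [ 642.7 -164.1   80.6] yaw 87.1 q [-0.25  0.57  1.66 -0.    0.91 -0.2 ] t 40.55
shift cm [ 0.1  -0.06  1.06] turn deg [0.1 0.  0.1]
```

View pics/w32.png

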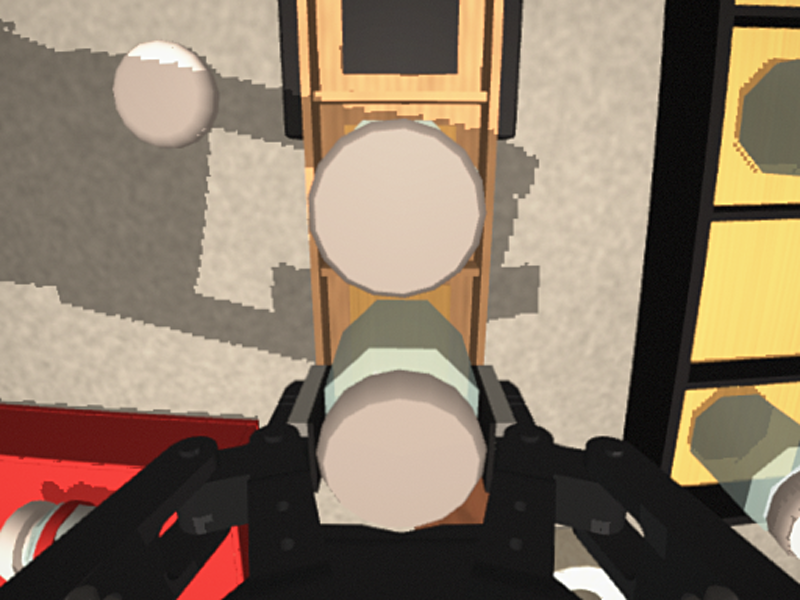

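Call:
jog_arm(
  series=[
    [[0.05, -0.05, 0.3, 0, 0, 0, 4], [0.05, -0.05, 0.6, 0, 0, 0, 4], [0.05, -0.05, 0.85, 0, 0, 0, 4], [0.05, -0.05, 0.9, 0, 0, 0, 4]],
  ],
)

```text
clock: 41.1
eef_pos: [641.3, -163.3, 70.1]
tcp_rot: [-3.141, -0.0, 1.521]
contact_force: [-0.1, -0.7, -0.9]
opening: 0.53
```

Call:
jog_arm(
  series=[
    [[0, 0, 0.05, 0, 0, 0, 4], [0, 0, 0.05, 0, 0, 0, 4]],
  ],
)

```text
clock: 41.35
eef_pos: [641.5, -163.4, 70.0]
tcp_rot: [-3.142, 0.0, 1.521]
contact_force: [-0.0, -0.5, -2.0]
opening: 0.534
```

Call:
jog_arm(
  series=[
    [[0, 0, 0.1, 0, 0, 0, 4], [0, 0, 0.1, 0, 0, 0, 4]],
  ],
)

```text
clock: 41.6
eef_pos: [641.5, -163.4, 68.9]
tcp_rot: [-3.142, 0.0, 1.521]
contact_force: [0.2, 0.2, -0.9]
opening: 0.534
```

Call:
jog_arm(
  series=[
    [[0, 0, 0, 0, 0, 0, 4.2], [0, 0, 0, 0, 0, 0, 4.6], [0, 0, 0, 0, 0, 0, 5], [0, 0, 0, 0, 0, 0, 5.6], [0, 0, 0, 0, 0, 0, 6]],
  ],
  newtons=20,
)

```text
clock: 42.22
eef_pos: [641.6, -163.4, 69.1]
tcp_rot: [3.141, 0.0, 1.521]
contact_force: [-0.4, -0.2, -0.7]
opening: 0.698
```

Call:
jog_arm(
  series=[
    [[0, 0, -0.5, 0, 0, 0, 6.3], [0, 0, -2, 0, 0, 0, 6.5], [0, 0, -5, 0, 0, 0, 6.5], [0, 0, -10, 0, 0, 0, 7], [0, 0, -16, 0, 0, 0, 7]],
  ],
)

```text
clock: 42.85
eef_pos: [641.0, -163.2, 230.9]
tcp_rot: [-3.141, -0.0, 1.521]
contact_force: [0.8, -0.1, 0.1]
opening: 0.824
```

Call:
jog_arm(
  series=[
    [[5, 5, -5, 0, 0, 0, 7], [6, 10, -10, 0, 0, 0, 7], [6, -12, -11, 0, 0, 0, 7], [6, -15, -11, 0, 0, 0, 7], [6, -15, -11, 0, 0, 0, 7]],
  ],
)

```text
clock: 43.48
eef_pos: [536.1, -99.3, 334.5]
tcp_rot: [3.141, 0.0, 1.521]
contact_force: [-0.6, -0.8, 0.8]
opening: 0.821
```

```bash
python3 -c "
from h import *
plan(560,-23,325,177)
grab('scene','sc33');grab('side','s33');grab('wrist','w33')
"
```

```text
pos [536.1 -99.3 334.5] yaw 87.2 q [-0.19  0.14  1.68 -0.    1.32 -0.14] t 43.48
shift cm [7.74 2.01 0.95] turn deg [  0.    0.  -89.8]
```

View pics/sc33.png

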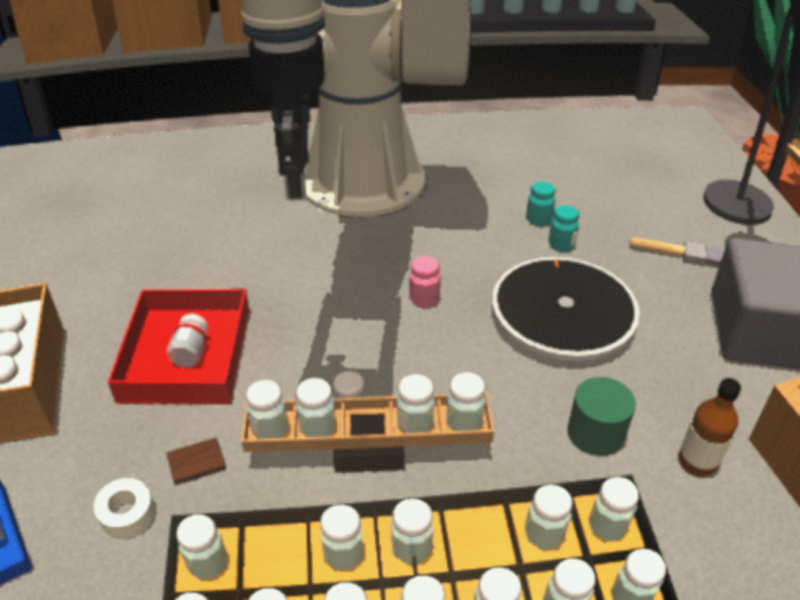

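View pics/s33.png

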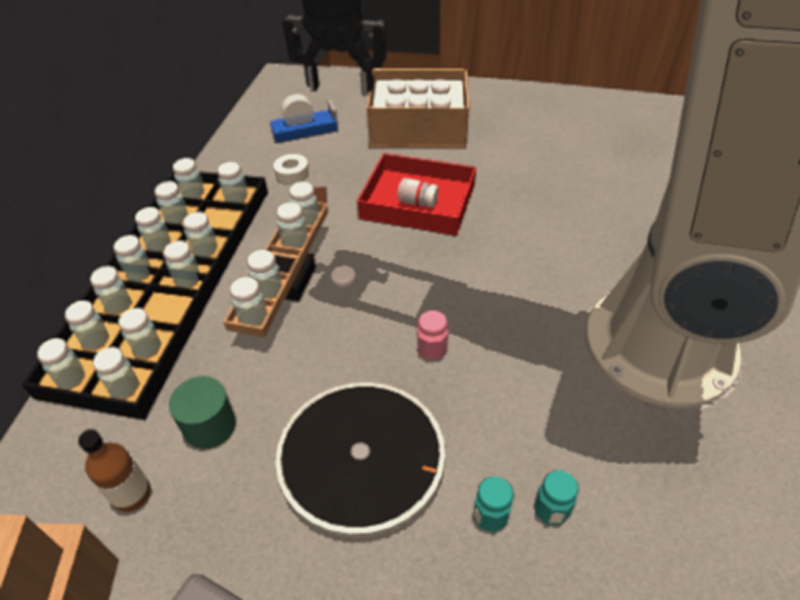

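View pics/w33.png

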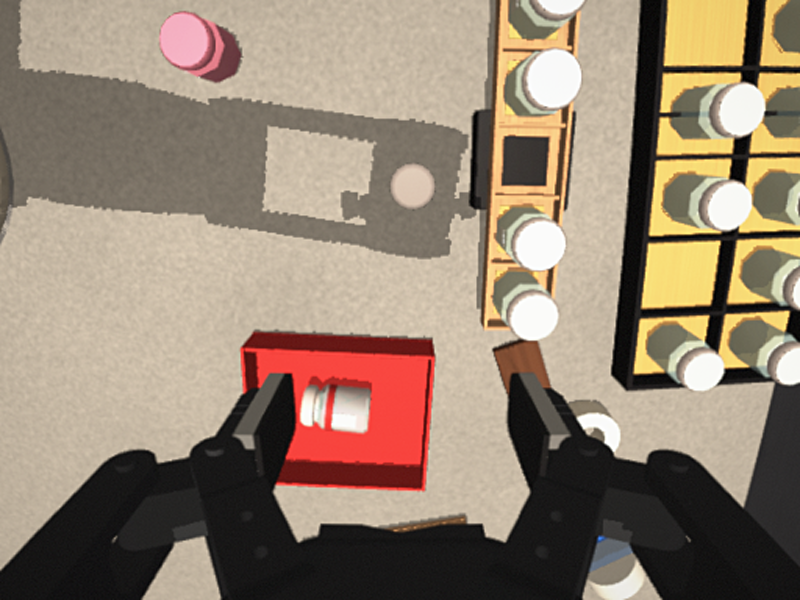

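```bash
python3 - <<'E'
from h import *
for n in('scene0','sc33'):
    f=np.load(f"pics/{n}.npy");H=hsv(f);cm=cam('scene')
    w=(H[...,1]<32)&(H[...,2]>195)
    print(n,[toplane(cm,b[1],110)[0,:2].round(0) for b in blobs(w,100) if 150<b[1][0]<320 and 235<b[1][1]<275])
    m=(H[...,0]>5)&(H[...,0]<17)&(H[...,1]>90);m[:245]=0;m[295:]=0;m[:,:150]=0;m[:,330:]=0
    b=max(blobs(m,30),key=lambda t:t[0][4]);P=np.argwhere(b[2])[:,::-1];print(b[0],cv2.boxPoints(cv2.minAreaRect(P.astype(np.int32))).round(1).tolist())
s=r.sense();print(s['clock'],s['contact_force'].round(1));r.sign_off()
E
```

```text
scene0 [array([635., -57.])]
[ 154  251  162   39 3528] [[153.10000610351562, 256.29998779296875], [314.20001220703125, 250.39999389648438], [315.5, 284.8999938964844], [154.3000030517578, 290.79998779296875]]
sc33 [array([653.,  24.]), array([656.,  88.]), array([ 643., -162.]), array([ 647., -101.])]
[ 154  251  162   38 2603] [[152.89999389648438, 256.5], [314.1000061035156, 249.6999969482422], [315.5, 283.5], [154.3000030517578, 290.20001220703125]]
43.625 [-0.2 -0.8  0.6]
the job is handed in; nothing more can be done
```

The job is done and handed in at 43.6 s. The cracked jar went into the red bin first. The four loose jars then went upright into tray pockets 1, 3, 4 and 0, in that order. That leaves a mirror-image row with the middle pocket empty.

**Jars:** The last pictures show the four lids at (643,-162), (647,-101), (653,24) and (656,88) mm, within about 2 mm of the pocket centres I measured. The turntable and the counter in front of the tray are clear of loose jars.

**Tray:** Its outline in the scene camera is within about a pixel and a half of where it started. It looked level in every picture I took.

**Bystanders:** By eye, the spare lid, green tub, wooden block and back display are where they were. I did not measure them again at the end.

**One check went wrong:** While lowering the first jar into pocket 1, it pressed on the tray floor with about 11 N for up to a few tenths of a second. I backed off straight away, and the picture taken then showed the tray level and in place. I took no picture at the moment of contact, so I can't rule out a slight tip then. I lowered the other three jars in small steps and felt no such contact.

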